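Stand the spilt jam jars up in their carrier and latch its gate

TASK

Some jam jars have tipped over on the breakfast counter: stand every jar upright on the floor of the dark wooden carrier's lane, in the same row as the jar that stands there. Then push the carrier's end gate shut, drop the draw latch's wire loop over behind the gate's keeper, and swing the lever over and down until it has snapped flat. Leave the other breakfast things where they are.

Things in the scene. Friction and masses are not known exactly. Their poses are not given: they have to be found in the camera images.
- carrier: dark wooden jar carrier, fixed, turned a little. Origin on the counter under the lane's middle; x across the lane away from the robot, y along it to the gate, z up. Lane: floor z 12 mm, x -34 to 34, y -230 (end wall, top z 42) to 230 (shut gate). Front rail 10 thick, top z 26. Behind, a beam x 34 to 96, top z 52, carries the latch, which works in the carrier's y-z plane at x = 65 mm
- jar_n: square jam jar, 46 x 46 mm, body 82 mm tall, with a round steel lid 42 mm across on top, 100 mm tall in all, about 0.3 kg. Origin: centre of its underside; z runs up the jar to the lid, so z is level when it lies on a side. Stands upright in the lane already; it stays upright there
- jar_a: square jam jar, 46 x 46 mm, body 82 mm tall, with a round steel lid 42 mm across on top, 100 mm tall in all, about 0.3 kg. Origin: centre of its underside; z runs up the jar to the lid, so z is level when it lies on a side. Lies on a flat side on the counter
- jar_b: square jam jar, 46 x 46 mm, body 82 mm tall, with a round steel lid 42 mm across on top, 100 mm tall in all, about 0.3 kg. Origin: centre of its underside; z runs up the jar to the lid, so z is level when it lies on a side. Lies on a flat side on the counter
- jar_c: square jam jar, 46 x 46 mm, body 82 mm tall, with a round steel lid 42 mm across on top, 100 mm tall in all, about 0.3 kg. Origin: centre of its underside; z runs up the jar to the lid, so z is level when it lies on a side. Lies on a flat side on the counter
- jar_d: square jam jar, 46 x 46 mm, body 82 mm tall, with a round steel lid 42 mm across on top, 100 mm tall in all, about 0.3 kg. Origin: centre of its underside; z runs up the jar to the lid, so z is level when it lies on a side. Lies on a flat side on the counter
- gate (a joint): sliding end gate of the lane: 0 = shut, grows as it slides outwards (+y of the carrier) to 55 mm; about 3 N of friction; starts open and stays where it is pushed
- gate_face (a point): point on the gate's outer face (facing +y of the carrier), at the middle of the lane, 45 mm above the counter: where to push it shut. The plate is 66 mm wide, 14 mm thick and reaches 65 mm above the counter
- keeper (a point): where the bar's centre lies when drawn against the keeper: a steel post 22 mm wide on the gate's ledge (ledge top 22 mm below this point). Post's outer face 4 mm to carrier -y of this point; from its head (underside 6, top 14 mm above this point) a lip juts to 4 mm beyond it in +y. The bar must come down outside the lip and be drawn back under it. Axes as the carrier's
- loop_bar (a point): centre of the crossbar at the free end of the latch's wire loop: steel, 8 mm thick, 48 mm long, parallel to the carrier's x. Two arms, 87 mm long, 48 mm apart, run from its ends back to a pin on the lever, straddling the lever. The loop stretches on a spring (3 N/mm) when drawn
- loop (a joint): turn of the loop on the lever: (loop - lever) rad is its slope above level, towards carrier +y. Left steep (within 0.8 rad of vertical) it stays; pushed over past that it falls in 1 to 2 s to the gate's ledge. With gate shut and lever fully open it falls clear outside the lip; with the lever less open it may land on the keeper's head and drops over as the lever is pushed fully open
- lever (a joint): draw-latch lever: 0 = snapped flat, pointing to carrier -y; grows as it swings up (1.57 = upright) to its stop at 2.1, leaning to the gate. Stays where left. The loop's pin is on it, 24 mm from lever_pivot. Drawing the hooked loop takes up to 10 N at the tip; past dead centre (near 0.4) it holds itself down
- lever_tip (a point): free end of the lever, a steel plate 30 mm wide (along carrier x) and 8 mm thick, 75 mm from the pivot; on its centre plane
- lever_pivot (a point): the lever's hinge axis (along carrier x), 74 mm above the counter
- mug: white mug, 95 mm tall, 82 mm across, standing; origin under its middle; not to be moved
- honey: round honey jar, 85 mm tall, 70 mm across; origin under its middle; not to be moved
- milk: white milk bottle, 170 mm tall, 72 mm across; origin under its middle; not to be moved
- shaker: wooden salt shaker, 85 mm tall, 48 mm across; origin under its middle; not to be moved
- butter: butter dish, white lid on a wooden base, 130 x 85 x 65 mm; origin under its middle; not to be moved
- eggcup: egg in a cup, 90 mm tall, 48 mm across; origin under its middle; not to be moved
- sugar: pink sugar bowl, 60 mm tall, 90 mm across; origin under its middle; not to be moved

How it is judged (in metres and radians):
On the way, in this order (a step that is already met when the one before it is completed fails the run):
1. every jar stands upright on the lane's floor (x of jar_n in the frame of carrier between -0.015 and 0.015 m and y of jar_n in the frame of carrier between -0.21 and 0.21 m and z of jar_n in the frame of carrier between 0.006 and 0.018 m and angle between each of jar_n, jar_a, jar_b, jar_c, jar_d's own z axis and vertical below 0.12 rad and linear speed of each of jar_n, jar_a, jar_b, jar_c, jar_d below 0.03 m/s and x of jar_a in the frame of carrier between -0.015 and 0.015 m and y of jar_a in the frame of carrier between -0.21 and 0.21 m and z of jar_a in the frame of carrier between 0.006 and 0.018 m and x of jar_b in the frame of carrier between -0.015 and 0.015 m and y of jar_b in the frame of carrier between -0.21 and 0.21 m and z of jar_b in the frame of carrier between 0.006 and 0.018 m and x of jar_c in the frame of carrier between -0.015 and 0.015 m and y of jar_c in the frame of carrier between -0.21 and 0.21 m and z of jar_c in the frame of carrier between 0.006 and 0.018 m and x of jar_d in the frame of carrier between -0.015 and 0.015 m and y of jar_d in the frame of carrier between -0.21 and 0.21 m and z of jar_d in the frame of carrier between 0.006 and 0.018 m), for 0.3 s.
2. the gate is pushed shut and the loop's bar hangs behind the keeper's post, below its lip, the lever still up (z of loop_bar in the frame of keeper between -0.026 and 0.006 m and y of loop_bar in the frame of keeper between -0.007 and 0.035 m and value of joint gate below 0.012 m and value of joint lever above 1 rad), for 0.3 s.
3. the lever is snapped flat with the loop on the keeper (z of loop_bar in the frame of keeper between -0.026 and 0.006 m and y of loop_bar in the frame of keeper between -0.007 and 0.008 m and value of joint lever below 0.1 rad), for 0.3 s.
At the end, for the whole second after the job is handed in: Every jar present stands upright (within 7 degrees) and at rest on the lane's floor, within 15 mm of the lane's middle line and 210 mm of its middle; the gate is shut within 5 mm, the loop's bar lies against the keeper's post below its lip, and the lever lies flat within 0.1 rad (all of step 1 and all of step 3 and value of joint gate below 0.005 m); the robot touches nothing.
It fails at once if another breakfast thing was shifted by more than 60 mm (distance of any of mug, honey, milk, shaker, butter, eggcup, sugar from where it was at the start of the episode above 0.06 m).
Of jar_a, jar_b, jar_c, jar_d only 3 to 4 are there at a start; the rules pass over those that are not, and their reading is None.
At some moment in a run one of jar_a, jar_b, jar_c, jar_d may be knocked a few centimetres aside while the robot is not near it.
Once in a run the grip may slacken for a moment while it holds something.
It also fails if it takes over 210 s, if anything falls off the work surface, if the arm or the gripper's body presses on something with over 40 N, if the wrist force passes 120 N, or if a joint passes its speed limit or range.

ROBOT

A 6-joint arm with a two-finger parallel gripper is mounted at the origin on the work surface. World frame = base frame: x ahead of the robot, y to its left, z up, the work surface at z = 0. Lengths are in mm, angles in rad, forces in N, time in s.
With the tool pointing down it reaches from about 425 to 925 mm from the base axis. Payload 12.5 kg.
Tool frame: the origin (TCP) lies between the finger pads; the fingertips stand ahead of it and the grasp point (between the pads) lies 2 mm behind it (robot.tip_extent is the z of the fingertips in the tool frame, in mm); z points along the fingers, y is the line along which they close (so a half turn about z gives the same grasp; the last joint's range is limited). The gripper opens to 85 mm and grips with 20 to 120 N. Pads are 22 mm wide; open, the fingers measure 114 mm over their backs; the gripper's body (76 mm by 85 mm) begins 54 mm behind the grasp point. The pads swing forward as they close: fully open they stand 13 mm farther back than shut.
Start: joints at [-1.333, 0.491, 1.559, -0, 1.092, -0.106], TCP at [210.69, -588.432, 248.327] pointing down, gripper open.
Joint ranges: [-3.1, 3.1], [-0.84, 2.19], [0.05, 2.79], [-1.13, 4.28], [0.06, 2.93], [-2.69, 2.69]. Speed limits (rad/s): [2.22, 2.22, 2.79, 3.14, 3.14, 3.14].

INTERFACE

Orientations are given as [roll, pitch, yaw] about the fixed x, y, z axes, in that order (R = Rz(yaw) Ry(pitch) Rx(roll)).
In Python, from bench import robot, cams, job_done gives the robot as it stands.
- The arm moves only by the shell command python3 -m pendant 'ROWS'. ROWS is JSON, a list of rows, each a list of 5 numbers: the opening, from 0 (shut) to 1 (fully open), then the shift along the tool's x, y, z in mm, then the turn about the tool's z in degrees. In form: [[jaw, tx, ty, tz, yaw], ...]. A call has 1 to 20 rows; each row shifts and turns the commanded pose from where the row before left it, along the tool's axes as they then stand; what a row does not reach is not made up. A row lasts 1/10 s, in which the tool goes at most 50 mm and 8.59 degrees, less where a joint would pass 70% of its speed; a pose out of reach is approached as far as the arm can. A call is refused whole if a number of a shift passes 50 or a number of a turn 8.59, either way. A call with a gripper value outside its range is refused whole. The fingers move at their own pace and stop on an object; the grip force is fixed at half the most. Time passes only in rows, so rows that do not move let the fingers close. It gives the time, the measured TCP pose, the force, the opening and the grip force at its end, in the units of the state.
- robot.state(): the state, without advancing time (a new reading comes with each control period).
- cams.grab_frame(name): name is "scene" or "top" or "wrist"; returns the picture (420x560x3 uint8, red, green, blue); there is no depth.
- cams.camera_model(name): a dict with "fx", "fy", "cx", "cy" (pixels), "rvec" (rotation vector, rad) and "tvec" (3), from world to camera coordinates, as OpenCV has them. Camera axes: x right, y down, z forward; pixel columns grow to the right and rows downward; lengths in mm; the calibration is good to about 2 mm. The wrist camera is an equidistant fisheye: a pixel r from the principal point sees the ray r / f radians off the axis. A picture is of the moment at which its call begins: read the wrist's pose just before it. camera_model takes no time and is no camera call; for the wrist camera it gives the pose at the moment of the call.
- job_done(): hands the job in; it is judged then, once.
Trained networks look in the newest picture that a camera, given by its name, has taken for a name from the list of things; names that differ only in an ending like _2 or _b are one class to them, and where a whole thing is asked for, a point or a joint stands for the part that bears it (a point fixed in the world has none). Each returns a list of dicts, best first, with "conf" (0 to 1); they miss things now and then, are a little off and sometimes report something else, mostly with a low value. They report only what shows in the picture. A call takes as long as a camera call.
- cams.trace(camera, query): "pixels" (420x560 bool, what is visible of it).
- cams.mark_of(camera, query): "at" ([x, y, z] in mm, in world coordinates, good to about 4 mm: a listed point, or the origin of a listed thing).
The state is a dict: "t": time; "qpos": joint angles; "dq": joint speeds; "joint_efforts": joint torques, N m; "tcp_pos": TCP position; "eef_rot": TCP orientation; "force": force on the tool from outside, world axes, zero at the start; "moment": the same for the moment, N m; "width": finger opening in mm; "grip_force": force on a finger pad.
Only numpy, scipy, OpenCV 4.12 (cv2) and the standard library are available. Lean on these libraries where they do the work, as an engineer would, in place of code of your own. Each camera call takes 0.05 s, during which the arm holds its last target. There are 200 camera calls.

## Working session

There is one attempt and no reset: what is moved stays moved. The work goes in short steps, Python scripts to look and compute and a shell command to move; the robot and the scene stay as the last step left them, time stands still between calls to the robot, and variables do not carry over. Pictures are saved under pics/ and viewed, at most 17 in all, crops included, and the job is handed in when it is done.

```bash
ls; mkdir -p pics; python3 - <<'E'
from bench import robot, cams
import cv2,numpy as np
s=robot.state(); print(s['t'],s['tcp_pos'],s['eef_rot'],s['width'],robot.tip_extent)
a=cams.grab_frame('top'); b=cams.grab_frame('scene')
cv2.imwrite('pics/top.png',a[:,:,::-1]); cv2.imwrite('pics/scene.png',b[:,:,::-1])
for n in ['carrier','jar_a','gate_face','keeper','loop_bar','lever_tip','lever_pivot','mug','honey','milk','shaker','butter','eggcup','sugar']:
  for c in ['top','scene']:
    print(n,c,[(np.round(d['at']).tolist(),round(d['conf'],2)) for d in cams.mark_of(c,n)][:7])
E
```

```text
pics
0.0 [ 210.62855926 -588.20417692  247.71297631] [-3.14044007e+00 -1.11673207e-04  3.43773565e-01] 85.59386807233312 17.0
carrier top [([567.0, 32.0, -3.0], 0.92), ([553.0, -65.0, 11.0], 0.38)]
carrier scene [([562.0, 32.0, 2.0], 0.94), ([313.0, 330.0, -2.0], 0.5)]
jar_a top [([596.0, -366.0, 27.0], 0.78), ([429.0, 96.0, 22.0], 0.68), ([314.0, 330.0, 3.0], 0.68), ([421.0, -49.0, 22.0], 0.62), ([551.0, -67.0, 10.0], 0.49)]
jar_a scene [([430.0, 92.0, 29.0], 0.95), ([424.0, -46.0, 22.0], 0.8), ([553.0, -63.0, 9.0], 0.64), ([595.0, -370.0, 24.0], 0.56)]
gate_face top [([582.0, 314.0, 45.0], 0.89)]
gate_face scene [([552.0, -67.0, 7.0], 0.74), ([586.0, 314.0, 43.0], 0.71)]
keeper top [([648.0, 315.0, 80.0], 0.63)]
keeper scene [([651.0, 315.0, 73.0], 0.8), ([317.0, 331.0, -2.0], 0.59)]
loop_bar top [([640.0, 166.0, 178.0], 0.52)]
loop_bar scene [([759.0, -260.0, -3.0], 0.69), ([640.0, 164.0, 177.0], 0.43)]
lever_tip top [([639.0, 192.0, 150.0], 0.53)]
lever_tip scene [([642.0, 190.0, 147.0], 0.81), ([594.0, -368.0, 23.0], 0.36)]
lever_pivot top [([639.0, 201.0, 72.0], 0.88)]
lever_pivot scene [([643.0, 198.0, 74.0], 0.95)]
mug top [([318.0, 330.0, 1.0], 0.6)]
mug scene [([317.0, 329.0, -6.0], 0.57)]
honey top [([497.0, -478.0, -1.0], 0.92)]
honey scene [([505.0, -476.0, 1.0], 0.58)]
milk top [([752.0, -256.0, 3.0], 0.96), ([639.0, 190.0, 150.0], 0.61)]
milk scene [([759.0, -258.0, 1.0], 0.66)]
shaker top [([592.0, -367.0, 26.0], 0.32)]
shaker scene [([296.0, -292.0, -8.0], 0.56)]
butter top [([765.0, -37.0, -8.0], 0.55)]
butter scene [([764.0, -38.0, -0.0], 0.92), ([318.0, 327.0, -3.0], 0.69)]
eggcup top [([486.0, 423.0, 1.0], 0.78)]
eggcup scene [([486.0, 423.0, 1.0], 0.73), ([293.0, -286.0, -6.0], 0.32)]
sugar top [([650.0, 409.0, 1.0], 0.61)]
sugar scene [([649.0, 407.0, 5.0], 0.68)]
```

View pics/top.png

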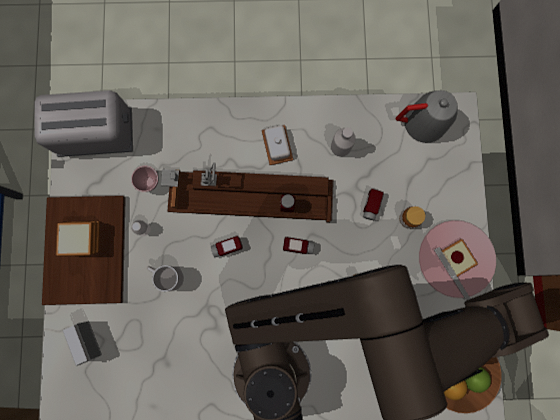

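View pics/scene.png

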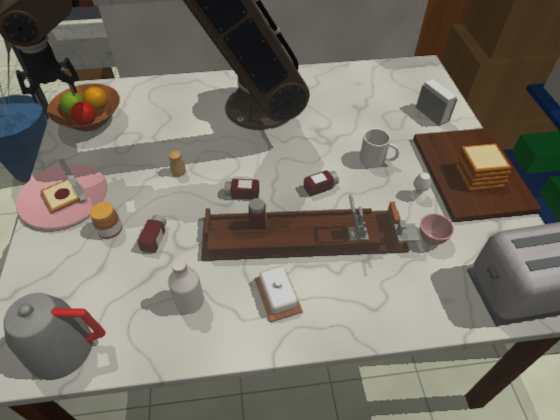

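The top view (and scene) shows three lying jars. They are at top pixels (228,245) with the lid left, (298,245) with the lid right, and (373,203) with the lid toward the robot. jar_n is at (288,201), the gate is open at (172,180), and the lever and loop are up at (207,175).

```bash
cat > h.py <<'E'
from bench import robot, cams, job_done
import cv2,numpy as np
from scipy.spatial.transform import Rotation as R
def ray(cam,px):
    m=cams.camera_model(cam); px=np.atleast_2d(np.asarray(px,float))
    x=(px-[m['cx'],m['cy']])/[m['fx'],m['fy']]
    if cam=='wrist':
        th=np.linalg.norm(x,axis=1,keepdims=True)+1e-9
        d=np.hstack([x/th*np.sin(th),np.cos(th)])
    else: d=np.hstack([x,np.ones((len(x),1))])
    Rm=R.from_rotvec(np.ravel(m['rvec'])).as_matrix(); t=np.ravel(m['tvec'])
    return -Rm.T@t, d@Rm
def plane(cam,px,z):
    o,d=ray(cam,px); return (o+d*((z-o[2])/d[:,2])[:,None])[:,:2]
def snap(cam,name=None):
    a=cams.grab_frame(cam)
    if name: cv2.imwrite('pics/'+name,a[:,:,::-1])
    return a
def mk(cam,q,k=6): return [(np.round(d['at'],1).tolist(),round(d['conf'],2)) for d in cams.mark_of(cam,q)][:k]
def rects(cam,q,z,k=6):
    for d in cams.trace(cam,q)[:k]:
        p=np.argwhere(d['pixels'])[:,::-1]; w=plane(cam,p,z).astype(np.float32)
        r=cv2.minAreaRect(w); c=w.mean(0)
        v=cv2.boxPoints(r); e=[v[1]-v[0],v[2]-v[1]]; e=max(e,key=np.linalg.norm)
        print(' ',cam,q,round(d['conf'],2),'rc',np.round(r[0]),'size',np.round(r[1]),'long dir deg',round(np.degrees(np.arctan2(e[1],e[0]))%180,1),'n',len(p))
def st():
    s=robot.state(); y=np.degrees(s['eef_rot'][2])
    print('t',round(s['t'],1),'tcp',np.round(s['tcp_pos'],1),'yaw',round(y,1),'w',round(s['width'],1),'g',round(s['grip_force'],1),'F',np.round(s['force'],1)); return s
def rel(target,yawdeg):
    "tool-axis shifts to go to target, at current orientation, and turn (tool z deg)"
    s=robot.state(); Rm=R.from_euler('xyz',s['eef_rot']).as_matrix()
    dy=-(yawdeg-np.degrees(s['eef_rot'][2])); dy=(dy+90)%180-90
    print('shift',np.round(Rm.T@(np.array(target)-s['tcp_pos']),1),'turn',round(dy,1))
E
python3 - <<'E'
from h import *
snap('top');snap('scene')
rects('top','jar_a',30);rects('scene','jar_a',25)
rects('top','carrier',30)
print(mk('top','jar_a'),mk('scene','jar_a'))
E
```

```text
top jar_a 0.83 rc [415. -99.] size [101.  47.] long dir deg 81.1 n 401
  top jar_a 0.83 rc [417. 140.] size [ 54. 103.] long dir deg 105.9 n 466
  top jar_a 0.7 rc [ 547. -354.] size [ 48. 102.] long dir deg 160.4 n 394
  top jar_a 0.53 rc [559. -68.] size [47. 59.] long dir deg 172.4 n 231
  scene jar_a 0.91 rc [512. -64.] size [ 49. 111.] long dir deg 173.6 n 494
  scene jar_a 0.91 rc [ 414. -101.] size [103.  76.] long dir deg 82.7 n 629
  scene jar_a 0.79 rc [ 546. -356.] size [ 61. 125.] long dir deg 163.6 n 715
  scene jar_a 0.72 rc [416. 139.] size [ 76. 120.] long dir deg 107.1 n 636
  top carrier 0.78 rc [604.  70.] size [583. 176.] long dir deg 85.3 n 7102
[([422.4, -51.7, 23.0], 0.88), ([429.2, 92.3, 22.5], 0.84), ([552.7, -64.3, 10.8], 0.71), ([593.5, -365.2, 25.7], 0.64), ([754.9, -256.8, -1.9], 0.18)] [([551.0, -64.9, 11.8], 0.86), ([593.5, -367.8, 25.9], 0.86), ([422.4, -48.3, 19.4], 0.69), ([432.8, 91.3, 26.7], 0.67), ([641.1, 161.8, 175.9], 0.65)]
```

```bash
python3 -m pendant '[[1,0,0,0,7.1],[1,0,0,0,7.1],[1,0,0,0,7.1],[1,0,0,0,7.1],[1,0,0,0,7.1],[1,25.9,-39.8,0,0],[1,25.9,-39.8,0,0],[1,25.9,-39.8,0,0],[1,25.9,-39.8,0,0],[1,25.9,-39.8,20,0],[1,25.9,-39.8,30,0],[1,25.9,-39.8,30,0],[1,25.9,-39.8,30,0],[1,0,0,30,0],[1,0,0,20,0],[1,0,0,0,0],[1,0,0,0,0]]'; python3 - <<'E'
from h import *
st(); snap('wrist','w1.png')
print(mk('wrist','jar_a')); rects('wrist','jar_a',30)
rel([497.5,-339.5,22],-16)
E
```

```text
t: 3.55
tcp_pos: [484.0, -350.0, 99.2]
eef_rot: [3.141, -0.0, -0.276]
force: [-0.4, 0.6, -0.1]
width: 85.3
grip_force: 0.0
t 3.5 tcp [ 484.  -350.    99.2] yaw -15.8 w 85.3 g 0.0 F [-0.4  0.6 -0.1]
[([595.3, -369.6, 21.6], 0.89), ([426.6, -46.5, 24.0], 0.72)]
  wrist jar_a 0.93 rc [ 547. -353.] size [ 50. 107.] long dir deg 161.8 n 13229
  wrist jar_a 0.59 rc [436. -69.] size [ 32. 110.] long dir deg 115.8 n 1121
shift [  9.7 -14.1  78.2] turn 0.2
```

View pics/w1.png

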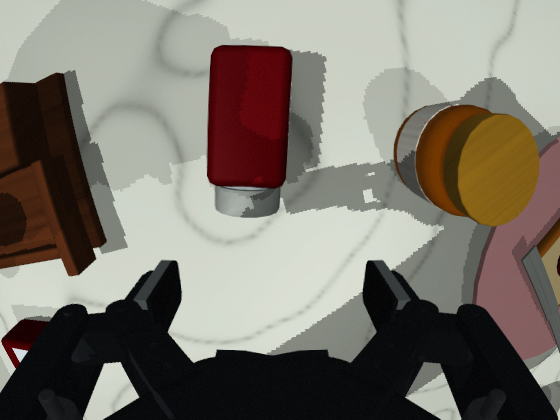

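The wrist view shows the jar lined up with the tool: body at (250,115), lid at (248,200) toward the fingers, honey well clear at (490,165).

```bash
python3 -m pendant '[[1,5,-7,20,0],[1,5,-7,20,0],[1,0,0,20,0],[1,0,0,18,0],[1,0,0,0,0],[0.4,0,0,0,0],[0.4,0,0,0,0],[0.4,0,0,0,0],[0.4,0,0,0,0],[0.4,0,0,0,0],[0.4,0,0,0,0],[0.4,0,0,0,0],[0.4,0,0,0,0]]'; python3 -m pendant '[[0.4,0,0,-20,0],[0.4,0,0,-20,0],[0.4,0,0,-20,0],[0.4,0,0,-20,0],[0.4,0,0,-20,0],[0.4,0,0,0,0],[0.4,0,0,0,0],[0.4,0,0,0,0]]';python3 - <<'E'
from h import *
st(); snap('wrist','w2.png')
print(mk('wrist','jar_a')); 
snap('scene');print(mk('scene','jar_a')); 
E
```

```text
t: 5.0
tcp_pos: [497.7, -339.3, 22.3]
eef_rot: [3.141, -0.002, -0.276]
force: [-2.9, 0.4, 9.0]
width: 39.7
grip_force: 59.1
t: 5.8
tcp_pos: [496.9, -338.6, 119.7]
eef_rot: [-3.141, 0.002, -0.276]
force: [-0.3, 0.6, -4.3]
width: 39.6
grip_force: 61.0
t 5.8 tcp [ 496.9 -338.6  119.7] yaw -15.8 w 39.6 g 61.0 F [-0.3  0.6 -4.3]
[([596.5, -367.7, 111.1], 0.98), ([425.1, -50.2, 23.0], 0.64)]
[([424.9, -46.3, 20.8], 0.76), ([499.8, -479.6, -1.0], 0.69), ([595.6, -366.1, 113.0], 0.68), ([548.9, -65.0, 6.8], 0.65), ([432.5, 95.2, 25.1], 0.6)]
```

View pics/w2.png

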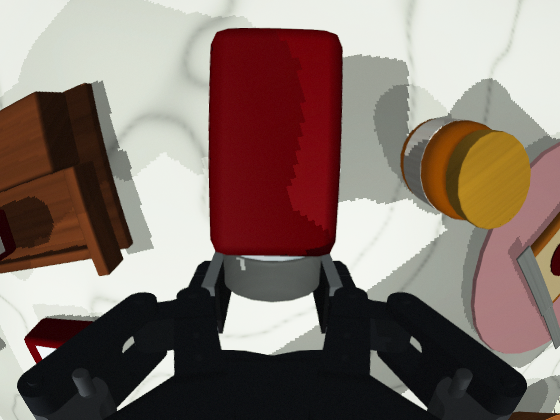

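The jar is held by its lid and still lies level. I'll lower it close to the counter and ease the grip in small steps so it swings down.

```bash
python3 -m pendant '[[0.4,0,0,14,0],[0.4,0,0,0,0]]' | grep -E 'tcp|wid|grip'; for j in 1 2 3; do :; done; python3 -m pendant '[[0.45,0,0,0,0],[0.45,0,0,0,0]]' | grep -E 'forc|wid'; python3 -m pendant '[[0.46,0,0,0,0],[0.46,0,0,0,0]]'| grep -E 'forc|wid';python3 -m pendant '[[0.465,0,0,0,0],[0.465,0,0,0,0]]'| grep -E 'forc|wid'; python3 - <<'E'
from h import *
snap('scene');print(mk('scene','jar_a')); snap('wrist');print(mk('wrist','jar_a'))
E
```

```text
tcp_pos: [496.6, -338.4, 104.5]
width: 39.3
grip_force: 61.4
force: [0.8, -1.3, -3.4]
width: 39.8
grip_force: 61.4
force: [0.4, -0.1, -4.8]
width: 39.7
grip_force: 61.4
force: [-0.4, -0.3, -4.0]
width: 40.0
grip_force: 51.0
[([552.0, -66.5, 9.3], 0.97), ([434.5, 88.5, 26.6], 0.97), ([423.2, -43.6, 19.7], 0.72), ([595.6, -368.6, 99.6], 0.66)]
[([422.5, -50.5, 22.1], 0.71), ([596.8, -369.0, 97.9], 0.61)]
```

```bash
python3 -m pendant '[[0.467,0,0,0,0],[0.467,0,0,0,0]]' | grep -E 'forc|wid'; python3 -m pendant '[[0.469,0,0,0,0],[0.469,0,0,0,0]]'| grep -E 'forc|wid';python3 -m pendant '[[0.471,0,0,0,0],[0.471,0,0,0,0]]'| grep -E 'forc|wid'; python3 - <<'E'
from h import *
snap('scene');print(mk('scene','jar_a')); snap('wrist');print(mk('wrist','jar_a'))
E
```

```text
force: [-0.0, -0.9, -3.9]
width: 39.9
grip_force: 46.2
force: [0.6, 0.2, -4.0]
width: 40.2
grip_force: 41.5
force: [0.2, 0.2, -4.3]
width: 40.9
grip_force: 36.9
[([425.7, -46.9, 21.4], 0.86), ([551.3, -63.7, 6.6], 0.75), ([593.3, -367.8, 98.3], 0.74), ([432.0, 91.6, 27.4], 0.67)]
[([422.9, -51.9, 24.2], 0.79), ([594.9, -368.3, 99.1], 0.67)]
```

```bash
python3 -m pendant '[[0.475,0,0,0,0],[0.475,0,0,0,0]]' | grep -E 'forc|wid'; python3 -m pendant '[[0.478,0,0,0,0],[0.478,0,0,0,0],[0.478,0,0,0,0]]'| grep -E 'forc|wid'; python3 - <<'E'
from h import *
snap('scene');print(mk('scene','jar_a')); snap('wrist');print(mk('wrist','jar_a'))
E
python3 -m pendant '[[0.481,0,0,0,0],[0.481,0,0,0,0],[0.481,0,0,0,0]]'| grep -E 'forc|wid'; python3 - <<'E'
from h import *
snap('scene');print(mk('scene','jar_a')); snap('wrist');print(mk('wrist','jar_a'))
E
```

```text
force: [0.3, 0.2, -4.6]
width: 40.4
grip_force: 29.6
force: [0.1, 0.3, -3.5]
width: 40.9
grip_force: 25.7
[([551.5, -63.8, 9.9], 0.95), ([555.9, -355.6, 26.4], 0.81), ([431.3, 91.5, 25.8], 0.78), ([421.5, -48.4, 20.0], 0.65)]
[([419.1, -51.2, 25.3], 0.87), ([557.0, -357.0, 24.3], 0.58)]
force: [0.9, 0.3, -3.7]
width: 41.5
grip_force: 19.1
[([431.9, 93.6, 27.7], 0.97), ([556.8, -356.6, 28.8], 0.85), ([552.8, -63.4, 6.7], 0.73), ([424.3, -44.8, 20.6], 0.58)]
[([420.9, -49.7, 26.1], 0.81), ([555.8, -356.7, 26.6], 0.77)]
```

```bash
python3 -m pendant '[[0.482,0,0,0,0],[0.483,0,0,0,0],[0.483,0,0,0,0]]' | grep -E 'forc|wid'; python3 - <<'E'
from h import *
st();snap('scene');print(mk('scene','jar_a')); snap('wrist');print(mk('wrist','jar_a'))
E
```

```text
force: [0.5, 0.5, -3.8]
width: 41.1
grip_force: 15.1
t 9.3 tcp [ 497.4 -339.   106.8] yaw -15.8 w 41.1 g 15.1 F [ 0.5  0.5 -3.8]
[([424.2, -48.0, 19.7], 0.96), ([552.8, -353.8, 24.5], 0.69), ([550.3, -64.3, 10.8], 0.55), ([431.8, 91.5, 26.2], 0.55)]
[([421.3, -49.6, 22.8], 0.83), ([554.5, -352.8, 24.3], 0.69)]
```

```bash
python3 -m pendant '[[0.484,0,0,0,0],[0.484,0,0,0,0],[0.485,0,0,0,0],[0.485,0,0,0,0]]' | grep -E 'forc|wid'; python3 - <<'E'
from h import *
st();snap('scene');print(mk('scene','jar_a')); snap('wrist');print(mk('wrist','jar_a'))
E
python3 -m pendant '[[0.486,0,0,0,0],[0.486,0,0,0,0]]' | grep -E 'forc|wid'; python3 - <<'E'
from h import *
st();snap('scene');print(mk('scene','jar_a')); snap('wrist');print(mk('wrist','jar_a'))
E
```

```text
force: [-0.0, 0.0, -3.3]
width: 41.5
grip_force: 11.2
t 9.9 tcp [ 497.3 -339.   106.8] yaw -15.8 w 41.5 g 11.2 F [-0.   0.  -3.3]
[([425.3, -44.9, 19.5], 0.94), ([552.4, -63.6, 8.0], 0.83), ([429.1, 93.5, 27.2], 0.81), ([535.8, -351.2, 13.8], 0.63)]
[([421.7, -51.4, 25.3], 0.94), ([540.3, -351.4, 18.1], 0.74)]
force: [-0.7, 0.7, -3.6]
width: 41.7
grip_force: 9.2
t 10.3 tcp [ 497.4 -339.   106.8] yaw -15.8 w 41.7 g 9.2 F [-0.7  0.7 -3.6]
[([551.3, -62.0, 7.7], 0.83), ([534.7, -349.0, 16.5], 0.74), ([424.2, -47.6, 19.7], 0.72), ([430.5, 92.9, 25.8], 0.62)]
[([422.6, -49.3, 25.9], 0.98), ([533.6, -348.5, 14.7], 0.88)]
```

```bash
python3 -m pendant '[[0.487,0,0,0,0],[0.487,0,0,0,0],[0.487,0,0,0,0],[0.4,0,0,0,0],[0.4,0,0,0,0],[0.4,0,0,0,0]]' | grep -E 'forc|wid'; python3 - <<'E'
from h import *
st();snap('scene','s3.png');print(mk('scene','jar_a')); snap('wrist');print(mk('wrist','jar_a'))
E
```

```text
force: [0.1, 0.7, -3.4]
width: 39.9
grip_force: 60.7
t 11.1 tcp [ 497.3 -339.   106.8] yaw -15.8 w 39.9 g 60.7 F [ 0.1  0.7 -3.4]
[([426.5, -43.9, 19.5], 0.74), ([432.9, 91.1, 25.1], 0.62), ([637.1, 160.9, 175.7], 0.62), ([645.6, 405.7, 0.1], 0.59), ([554.4, -62.3, 8.0], 0.58), ([526.7, -345.7, 12.6], 0.56)]
[([520.7, -347.4, 8.0], 0.92), ([423.3, -47.3, 26.5], 0.76)]
```

View pics/s3.png

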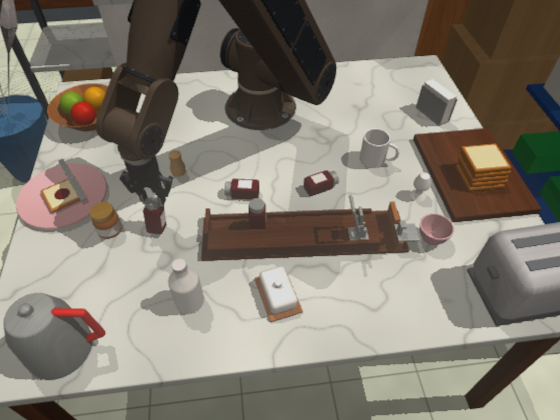

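The scene view shows the jar hanging lid-up at (155,215), about 15° off vertical. I'll set its base down here, release it so it rights itself, and regrip it centred.

```bash
python3 -m pendant '[[0.4,0,0,3,0],[0.4,0,0,2,0],[0.48,0,0,0,0],[0.487,0,0,0,0],[0.489,0,0,0,0],[0.489,0,0,0,0],[0.5,0,0,0,0],[0.5,0,0,0,0],[0.6,0,0,0,0],[0.6,0,0,0,0],[0.6,0,0,0,0]]' | grep -E 'tcp|forc|wid'; python3 - <<'E'
from h import *
st();snap('scene');print(mk('scene','jar_a')); snap('wrist');print(mk('wrist','jar_a'))
E
```

```text
tcp_pos: [497.4, -338.9, 101.8]
force: [-0.5, 0.2, -0.9]
width: 51.3
grip_force: 0.0
t 12.4 tcp [ 497.4 -338.9  101.8] yaw -15.8 w 51.3 g 0.0 F [-0.5  0.2 -0.9]
[([552.5, -62.3, 9.3], 0.87), ([421.7, -47.0, 22.0], 0.84), ([524.1, -347.7, 1.4], 0.78), ([432.4, 93.9, 25.9], 0.69)]
[([423.2, -50.8, 25.0], 0.91), ([526.9, -349.1, -1.7], 0.59)]
```

```bash
python3 -m pendant '[[0.6,15,0.5,0,0],[0.6,14.5,0.5,1,0],[0.6,0,0,0,0],[0.4,0,0,0,0],[0.4,0,0,0,0],[0.4,0,0,0,0],[0.4,0,0,0,0]]' | grep -E 'tcp|forc|wid'; python3 -m pendant '[[0.4,0,0,-25,0],[0.4,0,0,-25,0],[0.4,0,0,-25,0],[0.4,0,0,0,-5.8],[0.4,0,0,0,-5.8],[0.4,2,-40,0,0],[0.4,2,-40,0,0],[0.4,2,-40,0,0],[0.4,2,-40,0,0],[0.4,2,-40,0,0],[0.4,0,0,0,0],[0.4,0,0,0,0]]' | grep -E 'forc|wid'; python3 - <<'E'
from h import *
st();snap('top');print(mk('top','jar_a')); snap('wrist','w4.png');print(mk('wrist','jar_a')); print(mk('top','carrier'))
rel([551.5,-145.5,113],-4.2)
E
```

```text
tcp_pos: [525.2, -347.8, 100.9]
force: [0.7, 2.0, 2.7]
width: 40.0
grip_force: 60.9
force: [0.0, 0.6, -4.5]
width: 39.8
grip_force: 62.2
t 14.5 tcp [ 549.8 -148.5  175.5] yaw -4.1 w 39.8 g 62.2 F [ 0.   0.6 -4.5]
[([550.5, -67.9, 12.6], 0.63)]
[([550.3, -61.7, 9.5], 0.88), ([435.0, 96.0, 22.2], 0.74), ([548.6, -149.1, 75.0], 0.58)]
[([566.2, 28.6, 0.3], 0.89)]
shift [ 1.3 -4.9 62.6] turn -0.1
```

View pics/w4.png

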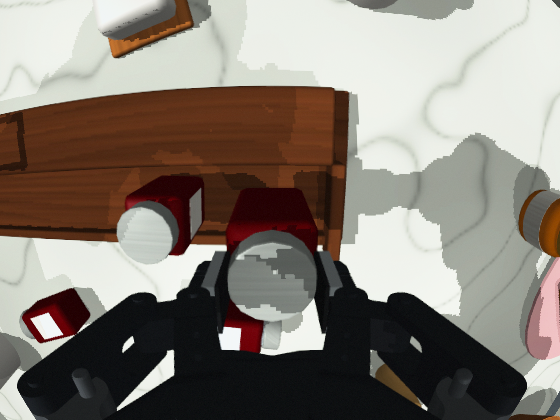

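The jar hangs upright at (270,270), next to jar_n at (160,225). The beam edge runs about (20,170)–(320,163), and the rail is near row 243.

```bash
python3 - <<'E'
from h import *
O=np.array([565,32.]);y=np.radians(-4.2);X=np.array([np.cos(y),np.sin(y)]);Y=np.array([-np.sin(y),np.cos(y)])
for p,z in [((90,170),52),((320,164),52),((100,241),26),((205,245),26),((334,92),42),((348,92),42)]:
    w=plane('wrist',p,z)[0]; print(p,w.round(1),'carrier',round((w-O)@X,1),round((w-O)@Y,1))
E
python3 -m pendant '[[0.4,1,-5,20,0],[0.4,0,0,20,0],[0.4,0,0,15,0],[0.4,0,0,3,0],[0.4,0,0,0,0]]' | grep -E 'tcp|forc'
```

```text
(90, 170) [593.8   4.4] carrier 30.7 -25.4
(320, 164) [ 580.7 -189.9] carrier 31.9 -220.1
(100, 241) [518.5  26.6] carrier -45.9 -8.8
(205, 245) [509.1 -84.7] carrier -47.2 -120.4
(334, 92) [ 636.7 -205.8] carrier 88.9 -231.9
(348, 92) [ 636.4 -217.3] carrier 89.5 -243.4
tcp_pos: [551.3, -144.9, 117.5]
force: [0.4, 0.4, -4.0]
grip_force: 62.2
```

```bash
python3 -m pendant '[[0.4,-2,0,2,0],[0.4,0,0,2,0],[0.4,0,0,0.7,0],[0.4,0,0,0,0]]' | grep -E 'tcp|forc';  python3 -m pendant '[[0.48,0,0,0,0],[0.487,0,0,0,0],[0.55,0,0,0,0],[0.6,0,0,0,0],[0.6,0,0,0,0],[0.6,0,0,-30,0],[0.6,0,0,-30,0],[0.6,0,0,-20,0],[1,0,0,0,0],[1,0,0,0,0]]' | grep -E 'tcp|forc'; python3 - <<'E'
from h import *
st();snap('top');print(mk('top','jar_a')); snap('wrist');print(mk('wrist','jar_a'));rects('top','jar_a',30)
E
```

```text
tcp_pos: [549.5, -144.2, 113.3]
force: [-0.1, -0.0, -3.6]
grip_force: 62.2
tcp_pos: [549.4, -144.1, 193.0]
force: [0.1, -0.4, -0.9]
grip_force: 0.0
t 16.6 tcp [ 549.4 -144.1  193. ] yaw -4.2 w 77.7 g 0.0 F [ 0.1 -0.4 -0.9]
[([551.3, -64.8, 8.7], 0.6), ([429.4, 93.9, 24.0], 0.41), ([640.3, 203.9, 76.9], 0.32)]
[([547.8, -143.3, 13.0], 0.83), ([434.2, 95.2, 20.9], 0.83), ([422.4, -50.8, 24.2], 0.78), ([552.3, -59.9, 12.6], 0.61)]
  top jar_a 0.58 rc [444. 110.] size [33. 20.] long dir deg 88.7 n 53
  top jar_a 0.51 rc [ 768. -263.] size [ 74. 105.] long dir deg 151.8 n 530
  top jar_a 0.47 rc [609. 136.] size [450. 171.] long dir deg 85.5 n 5294
  top jar_a 0.32 rc [620. 329.] size [ 64. 131.] long dir deg 175.5 n 447
```

```bash
python3 -m pendant '[[1,0,0,-10,-8.52],[1,0,0,0,-8.52],[1,0,0,0,-8.52],[1,0,0,0,-8.52],[1,0,0,0,-8.52],[1,0,0,0,-8.52],[1,0,0,0,-8.52],[1,0,0,0,-8.52],[1,0,0,0,-8.52],[1,0,0,0,-8.52],[1,-6,-28,0,0],[1,-6,-28,0,0],[1,-6,-28,10,0],[1,-6,-28,30,0],[1,-3,-27,30,0],[1,0,0,20,0],[1,0,0,0,0],[1,0,0,0,0]]'| grep -E 'tcp|forc'; python3 - <<'E'
from h import *
st();snap('wrist');print(mk('wrist','jar_a'));rects('wrist','jar_a',30)
rel([407.3,-149,22],81)
E
```

```text
tcp_pos: [408.4, -149.3, 113.2]
force: [0.1, -0.1, 1.1]
grip_force: 0.0
t 18.7 tcp [ 408.4 -149.3  113.2] yaw 81.0 w 85.5 g 0.0 F [ 0.1 -0.1  1.1]
[([551.7, -59.5, 14.6], 0.86), ([424.2, -50.8, 22.9], 0.77), ([548.0, -145.3, 11.9], 0.66)]
  wrist jar_a 0.94 rc [414. -99.] size [106.  49.] long dir deg 79.5 n 11443
  wrist jar_a 0.84 rc [597. -60.] size [152.  71.] long dir deg 3.2 n 10360
  wrist jar_a 0.56 rc [ 590. -166.] size [ 73. 158.] long dir deg 159.7 n 9874
shift [ 0.1 -1.6 91.9] turn 0.0
```

```bash
python3 -m pendant '[[1,0,-1.5,30,1],[1,0,-1.5,30,0],[1,0,0,20,0],[1,0,0,11,0],[1,0,0,0,0],[0.4,0,0,0,0],[0.4,0,0,0,0],[0.4,0,0,0,0],[0.4,0,0,0,0],[0.4,0,0,0,0],[0.4,0,0,0,0],[0.4,0,0,0,0],[0.4,0,0,0,0],[0.4,0,0,-25,0],[0.4,0,0,-25,0],[0.4,0,0,-25,0],[0.4,0,0,-10,0],[0.4,0,0,0,0]]' | grep -E 'tcp|forc|wid'; python3 -m pendant '[[0.47,0,0,0,0],[0.475,0,0,0,0],[0.478,0,0,0,0],[0.478,0,0,0,0],[0.478,0,0,0,0],[0.481,0,0,0,0],[0.481,0,0,0,0],[0.483,0,0,0,0],[0.483,0,0,0,0],[0.485,0,0,0,0],[0.485,0,0,0,0],[0.485,0,0,0,0]]' | grep -E 'tcp|forc|wid'; python3 - <<'E'
from h import *
st();snap('scene');print(mk('scene','jar_a')); snap('wrist');print(mk('wrist','jar_a'))
E
```

```text
tcp_pos: [405.4, -148.8, 108.1]
force: [1.0, 0.4, -3.1]
width: 39.8
grip_force: 61.3
tcp_pos: [405.0, -148.6, 107.1]
force: [-0.2, -0.2, -3.4]
width: 41.6
grip_force: 11.5
t 21.9 tcp [ 405.  -148.6  107.1] yaw 80.0 w 41.6 g 11.5 F [-0.2 -0.2 -3.4]
[([548.4, -140.5, 12.8], 0.96), ([413.6, -94.4, 17.4], 0.78), ([550.7, -63.5, 8.8], 0.76), ([431.4, 90.7, 28.1], 0.59)]
[([413.8, -100.4, 27.0], 0.65), ([547.7, -142.1, 10.6], 0.61)]
```

```bash
python3 -m pendant '[[0.486,0,0,0,0],[0.486,0,0,0,0],[0.487,0,0,0,0],[0.487,0,0,0,0],[0.488,0,0,0,0],[0.488,0,0,0,0],[0.4,0,0,0,0],[0.4,0,0,0,0],[0.4,0,0,0,0]]' | grep -E 'tcp|forc|wid'; python3 - <<'E'
from h import *
st();snap('scene');print(mk('scene','jar_a')); snap('wrist');print(mk('wrist','jar_a'))
E
```

```text
tcp_pos: [405.0, -148.6, 107.1]
force: [0.2, 0.1, -2.6]
width: 40.0
grip_force: 60.6
t 22.9 tcp [ 405.  -148.6  107.1] yaw 80.0 w 40.0 g 60.6 F [ 0.2  0.1 -2.6]
[([410.1, -119.5, 9.6], 0.98), ([434.7, 91.7, 24.6], 0.84), ([548.4, -142.7, 11.1], 0.73), ([554.4, -61.0, 7.4], 0.6)]
[([408.0, -125.7, 9.6], 0.84), ([554.8, -59.3, 9.6], 0.83), ([546.6, -146.9, 9.1], 0.76)]
```

Tilt is now about 15°. I'll set the jar down and release it as before.

```bash
python3 -m pendant '[[0.4,0,0,3,0],[0.4,0,0,2,0],[0.48,0,0,0,0],[0.487,0,0,0,0],[0.489,0,0,0,0],[0.489,0,0,0,0],[0.5,0,0,0,0],[0.5,0,0,0,0],[0.6,0,0,0,0],[0.6,0,0,0,0],[0.6,0,0,0,0]]' | grep -E 'tcp|forc|wid'; python3 - <<'E'
from h import *
st();snap('scene');print(mk('scene','jar_a')); snap('wrist');print(mk('wrist','jar_a'))
E
```

```text
tcp_pos: [405.0, -148.6, 102.1]
force: [-0.1, -0.2, 0.0]
width: 51.3
grip_force: 0.0
t 24.2 tcp [ 405.  -148.6  102.1] yaw 80.0 w 51.3 g 0.0 F [-0.1 -0.2  0. ]
[([406.5, -125.4, -4.4], 0.92), ([432.6, 90.6, 24.9], 0.9), ([547.6, -144.8, 14.4], 0.71)]
[([408.4, -130.9, 2.1], 0.92), ([550.9, -142.9, 12.0], 0.59), ([554.3, -61.4, 14.8], 0.58)]
```

```bash
python3 -m pendant '[[0.6,11,-0.3,1,0],[0.6,11,-0.3,0,0],[0.6,0,0,0,0],[0.4,0,0,0,0],[0.4,0,0,0,0],[0.4,0,0,0,0],[0.4,0,0,0,0]]' | grep -E 'tcp|forc|wid'; python3 -m pendant '[[0.4,0,0,-25,0],[0.4,0,0,-25,0],[0.4,0,0,-25,0],[0.4,0,0,-15,-5.8],[0.4,0,0,0,0],[0.4,34,28,0,0],[0.4,34,28,0,0],[0.4,34,28,0,0],[0.4,34,28,0,0],[0.4,33,30,0,0],[0.4,0,0,0,0],[0.4,0,0,0,0]]' | grep -E 'forc|wid'; python3 - <<'E'
from h import *
st();snap('scene');print(mk('scene','jar_a')); snap('wrist','w5.png');print(mk('wrist','jar_a'))
rel([563,31,118],85.8)
E
```

```text
tcp_pos: [408.4, -126.8, 101.5]
force: [-0.2, 1.9, 8.5]
width: 39.5
grip_force: 59.1
force: [-0.5, -0.3, -3.7]
width: 39.5
grip_force: 62.4
t 26.4 tcp [561.8  32.  189.2] yaw 85.8 w 39.5 g 62.4 F [-0.5 -0.3 -3.7]
[([547.7, -143.4, 13.2], 0.86), ([430.2, 92.4, 26.6], 0.82), ([563.2, 35.0, 85.4], 0.77), ([554.3, -55.4, 9.0], 0.69)]
[([433.8, 94.8, 23.0], 0.89), ([560.0, 27.0, 89.8], 0.79), ([549.5, -144.0, 9.7], 0.6)]
shift [ 0.6  1.4 72.7] turn -0.1
```

View pics/w5.png

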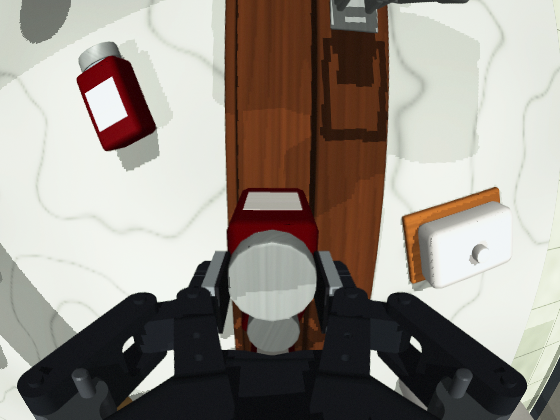

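The jar is held upright over the lane at (272,270). The beam edge is at column 314 and the rail at 228; jar_n is behind it and the last jar lies at (115,100), lid away from the robot's view.

```bash
python3 -m pendant '[[0.4,0.6,1.0,30,0],[0.4,0,0,25,0],[0.4,0,0,15,0],[0.4,0,0,3,0],[0.4,0,0,1.5,0],[0.4,0,0,0.7,0],[0.4,0,0,0,0]]' | grep -E 'tcp|forc';  python3 -m pendant '[[0.48,0,0,0,0],[0.487,0,0,0,0],[0.55,0,0,0,0],[0.6,0,0,0,0],[0.6,0,0,0,0],[0.6,0,0,-30,0],[0.6,0,0,-30,0],[0.6,0,0,-20,0],[1,0,0,0,0],[1,0,0,0,0]]' | grep -E 'tcp|forc'; python3 - <<'E'
from h import *
st();snap('wrist');print(mk('wrist','jar_a'));rects('wrist','jar_a',30); snap('scene');print(mk('scene','jar_a'))
E
```

```text
tcp_pos: [563.6, 31.7, 116.7]
force: [0.5, -0.3, -3.7]
grip_force: 62.6
tcp_pos: [563.1, 31.8, 195.7]
force: [-0.2, 0.5, -0.1]
grip_force: 0.0
t 28.2 tcp [563.1  31.8 195.7] yaw 85.8 w 78.2 g 0.0 F [-0.2  0.5 -0.1]
[([556.1, -52.2, 14.2], 0.96), ([565.0, 26.0, 15.8], 0.8), ([433.7, 96.8, 24.2], 0.73), ([547.8, -143.3, 11.8], 0.69)]
  wrist jar_a 0.87 rc [561.  16.] size [80. 57.] long dir deg 85.9 n 4487
  wrist jar_a 0.82 rc [ 546. -148.] size [21. 50.] long dir deg 174.1 n 323
  wrist jar_a 0.77 rc [416. 143.] size [ 60. 107.] long dir deg 108.0 n 5274
  wrist jar_a 0.7 rc [553. -87.] size [118.  64.] long dir deg 74.8 n 4679
[([429.2, 89.5, 26.1], 0.89), ([556.2, -56.9, 10.7], 0.79), ([561.5, 32.7, 9.1], 0.74), ([550.1, -142.3, 11.7], 0.58)]
```

```bash
python3 -m pendant '[[1,0,0,0,-7.33],[1,0,0,0,-7.33],[1,0,0,0,-7.33],[1,33,-17.6,0,0],[1,33,-17.6,0,0],[1,33,-17.6,0,0],[1,33,-17.6,0,0],[1,33,-17.6,20,0],[1,34,-17.9,30,0],[1,0,0,30,0],[1,0,0,10,0],[1,0,0,0,0],[1,0,0,0,0]]'| grep -E 'tcp|forc'; python3 - <<'E'
from h import *
st();snap('wrist');print(mk('wrist','jar_a'));rects('wrist','jar_a',30);snap('scene');print(mk('scene','jar_a'));rects('scene','jar_a',25)
rel([401,189.6,22],107.8)
E
```

```text
tcp_pos: [402.5, 188.7, 106.3]
force: [0.3, 0.1, 0.1]
grip_force: 0.0
t 29.8 tcp [402.5 188.7 106.3] yaw 107.7 w 85.3 g 0.0 F [0.3 0.1 0.1]
[([431.5, 96.6, 23.9], 0.94)]
  wrist jar_a 0.68 rc [416. 140.] size [ 48. 118.] long dir deg 107.9 n 8570
  wrist jar_a 0.47 rc [615. 162.] size [230. 375.] long dir deg 134.0 n 26893
[([430.4, 92.3, 27.6], 0.93), ([554.8, -55.3, 6.0], 0.81), ([545.9, -143.7, 13.3], 0.8), ([562.8, 33.7, 8.8], 0.63), ([649.5, 315.0, 73.5], 0.59)]
  scene jar_a 0.84 rc [513. -57.] size [ 57. 110.] long dir deg 173.3 n 562
  scene jar_a 0.79 rc [414. 140.] size [ 77. 120.] long dir deg 113.6 n 625
  scene jar_a 0.63 rc [521.  35.] size [ 60. 111.] long dir deg 172.3 n 571
  scene jar_a 0.62 rc [ 508. -147.] size [ 51. 108.] long dir deg 175.9 n 491
shift [ 1.  -0.8 84.4] turn -0.0
```

```bash
python3 -m pendant '[[1,1,-1,30,0],[1,0,0,25,0],[1,0,0,20,0],[1,0,0,9,0],[1,0,0,0,0],[0.4,0,0,0,0],[0.4,0,0,0,0],[0.4,0,0,0,0],[0.4,0,0,0,0],[0.4,0,0,0,0],[0.4,0,0,0,0],[0.4,0,0,0,0],[0.4,0,0,0,0],[0.4,0,0,-25,0],[0.4,0,0,-25,0],[0.4,0,0,-25,0],[0.4,0,0,-10,0],[0.4,0,0,0,0]]' | grep -E 'tcp|forc|wid'; python3 -m pendant '[[0.47,0,0,0,0],[0.475,0,0,0,0],[0.478,0,0,0,0],[0.478,0,0,0,0],[0.478,0,0,0,0],[0.481,0,0,0,0],[0.481,0,0,0,0],[0.483,0,0,0,0],[0.483,0,0,0,0],[0.485,0,0,0,0],[0.485,0,0,0,0],[0.486,0,0,0,0],[0.486,0,0,0,0]]' | grep -E 'tcp|forc|wid'; python3 - <<'E'
from h import *
st();snap('scene');print(mk('scene','jar_a')); snap('wrist');print(mk('wrist','jar_a'))
E
```

```text
tcp_pos: [400.7, 189.8, 107.9]
force: [1.3, 0.2, -2.5]
width: 40.0
grip_force: 61.3
tcp_pos: [400.4, 189.6, 106.8]
force: [-0.3, -0.2, -2.6]
width: 41.4
grip_force: 9.6
t 33.2 tcp [400.4 189.6 106.8] yaw 107.8 w 41.4 g 9.6 F [-0.3 -0.2 -2.6]
[([414.8, 141.3, 25.3], 0.73), ([554.3, -57.4, 10.0], 0.63), ([565.2, 31.1, 9.3], 0.56), ([546.7, -141.3, 13.5], 0.55)]
[]
```

```bash
python3 -m pendant '[[0.487,0,0,0,0],[0.487,0,0,0,0],[0.488,0,0,0,0],[0.488,0,0,0,0],[0.4,0,0,0,0],[0.4,0,0,0,0],[0.4,0,0,0,0]]' | grep -E 'tcp|forc|wid'; python3 - <<'E'
from h import *
st();snap('scene');print(mk('scene','jar_a')); snap('wrist');print(mk('wrist','jar_a'))
E
```

```text
tcp_pos: [400.4, 189.6, 106.8]
force: [-0.9, -0.4, -2.8]
width: 39.6
grip_force: 60.7
t 34.1 tcp [400.4 189.6 106.8] yaw 107.8 w 39.6 g 60.7 F [-0.9 -0.4 -2.8]
[([549.5, -144.4, 12.2], 0.89), ([553.6, -58.3, 9.8], 0.72), ([565.9, 34.9, 7.5], 0.7)]
[([407.5, 166.4, 8.7], 0.93)]
```

Tilt is about 15° again, so I'll set it down and release.

```bash
python3 -m pendant '[[0.4,0,0,3,0],[0.4,0,0,2,0],[0.48,0,0,0,0],[0.487,0,0,0,0],[0.489,0,0,0,0],[0.489,0,0,0,0],[0.5,0,0,0,0],[0.5,0,0,0,0],[0.6,0,0,0,0],[0.6,0,0,0,0],[0.6,0,0,0,0]]' | grep -E 'tcp|forc|wid'; python3 - <<'E'
from h import *
st();snap('scene');print(mk('scene','jar_a')); snap('wrist');print(mk('wrist','jar_a'))
E
```

```text
tcp_pos: [400.4, 189.6, 101.9]
force: [0.1, -0.3, -0.3]
width: 51.1
grip_force: 0.0
t 35.4 tcp [400.4 189.6 101.9] yaw 107.8 w 51.1 g 0.0 F [ 0.1 -0.3 -0.3]
[([406.8, 166.0, 4.8], 0.77), ([549.7, -145.4, 9.8], 0.62), ([565.7, 34.5, 7.8], 0.58)]
[([406.0, 169.3, -3.2], 0.82)]
```

```bash
python3 -m pendant '[[0.6,-11.5,-0.5,1,0],[0.6,-11.5,-0.5,0,0],[0.6,0,0,0,0],[0.4,0,0,0,0],[0.4,0,0,0,0],[0.4,0,0,0,0],[0.4,0,0,0,0]]' | grep -E 'tcp|forc|wid'; python3 -m pendant '[[0.4,0,0,-25,0],[0.4,0,0,-25,0],[0.4,0,0,-25,7.3],[0.4,0,0,0,7.3],[0.4,0,0,0,7.4],[0.4,-9,33,0,0],[0.4,-9,33,0,0],[0.4,-9,33,0,0],[0.4,-9,33,0,0],[0.4,-8,33.5,0,0],[0.4,0,0,0,0],[0.4,0,0,0,0]]' | grep -E 'forc|wid'; python3 - <<'E'
from h import *
st();snap('scene');print(mk('scene','jar_a')); snap('wrist');print(mk('wrist','jar_a'))
rel([568.9,110.8,113],85.8)
E
```

```text
tcp_pos: [406.8, 167.4, 101.3]
force: [0.4, -2.3, 7.9]
width: 39.7
grip_force: 59.4
force: [-1.0, 0.1, -3.3]
width: 39.6
grip_force: 62.5
t 37.5 tcp [567.9 111.1 175. ] yaw 85.7 w 39.6 g 62.5 F [-1.   0.1 -3.3]
[([549.2, -142.4, 9.7], 0.95), ([568.9, 112.7, 77.7], 0.84), ([565.2, 34.6, 8.7], 0.79), ([554.8, -56.4, 11.6], 0.56)]
[([570.5, 114.6, 74.0], 0.69)]
shift [-0.9  1.6 62.9] turn 0.0
```

```bash
python3 -m pendant '[[0.4,1,0.6,25,0],[0.4,0,0,20,0],[0.4,0,0,13,0],[0.4,0,0,3,0],[0.4,0,0,1,0],[0.4,0,0,0.5,0],[0.4,0,0,0,0]]' | grep -E 'tcp|forc';  python3 -m pendant '[[0.48,0,0,0,0],[0.487,0,0,0,0],[0.55,0,0,0,0],[0.6,0,0,0,0],[0.6,0,0,0,0],[0.6,0,0,-30,0],[0.6,0,0,-30,0],[0.6,0,0,-30,0],[0.6,-10,-30,-30,0],[0.6,-10,-30,-20,0],[0,0,0,0,0],[0,0,0,0,0]]' | grep -E 'tcp|forc'; python3 - <<'E'
from h import *
st();snap('wrist');print(mk('wrist','jar_a')); snap('scene','s6.png');print(mk('scene','jar_a'));snap('top')
for n in ['gate_face','keeper','loop_bar','lever_tip','lever_pivot','sugar','eggcup']: print(n,[mk(c,n,1) for c in ('top','scene','wrist')])
E
```

```text
tcp_pos: [569.2, 112.4, 114.1]
force: [0.4, -0.2, -3.3]
grip_force: 62.6
tcp_pos: [507.7, 96.8, 254.1]
force: [1.0, 0.1, -0.1]
grip_force: 0.0
t 39.6 tcp [507.7  96.8 254.1] yaw 85.8 w 23.0 g 0.0 F [ 1.   0.1 -0.1]
[([563.7, 30.9, 12.1], 0.84), ([550.4, -143.7, 13.4], 0.66), ([573.7, 120.5, 11.6], 0.59)]
[([568.9, 112.4, 16.9], 0.9), ([565.3, 36.2, 7.9], 0.88), ([548.7, -144.1, 13.2], 0.8), ([553.6, -57.6, 9.7], 0.76)]
gate_face [[([585.2, 315.6, 47.9], 0.83)], [([588.0, 316.1, 43.9], 0.71)], []]
keeper [[([646.9, 311.8, 76.1], 0.9)], [([649.8, 312.1, 73.0], 0.72)], []]
loop_bar [[([640.1, 165.0, 177.8], 0.44)], [([295.9, -287.1, -7.4], 0.68)], [([641.1, 160.9, 179.5], 0.76)]]
lever_tip [[([486.2, 422.0, 2.2], 0.64)], [([643.0, 189.3, 149.6], 0.73)], [([640.3, 189.5, 147.8], 0.7)]]
lever_pivot [[([641.6, 199.7, 74.1], 0.95)], [], [([636.4, 201.7, 75.0], 0.59)]]
sugar [[([650.8, 411.7, 2.4], 0.67)], [([647.4, 407.0, 1.6], 0.6)], []]
eggcup [[([483.1, 422.9, 2.6], 0.78)], [([485.2, 423.2, -1.3], 0.59)], []]
```

View pics/s6.png

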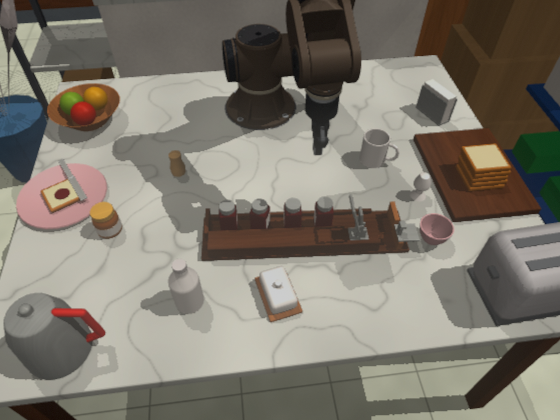

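All four jars stand upright in the lane at (228,213), (260,213), (292,211) and (325,211) in the scene view. Next is the gate at (396,214).

```bash
python3 -m pendant '[[0,42,9,0,0],[0,42,9,0,0],[0,42,9,0,0],[0,43,9,0,0],[0,43,9,0,0],[0,43,10,0,0],[0,0,0,0,0],[0,0,0,45,0],[0,0,0,45,0],[0,0,0,45,0],[0,0,0,0,0],[0,0,0,0,0]]' | grep -E 'tcp|forc'; python3 - <<'E'
from h import *
st();snap('wrist','w7.png')
for n in ['gate_face','keeper','loop_bar','lever_tip','lever_pivot']: print(n,mk('wrist',n,2))
rel([580,347,47],85.8)
E
```

```text
tcp_pos: [581.5, 346.9, 119.1]
force: [-0.5, 0.6, 0.4]
grip_force: 0.0
t 42.1 tcp [581.5 346.9 119.1] yaw 85.8 w 0.1 g 0.0 F [-0.5  0.6  0.4]
gate_face [([583.2, 321.1, 44.9], 0.76)]
keeper [([649.2, 313.7, 74.9], 0.62)]
loop_bar []
lever_tip []
lever_pivot []
shift [-0.5 -1.9 73.2] turn -0.0
```

View pics/w7.png

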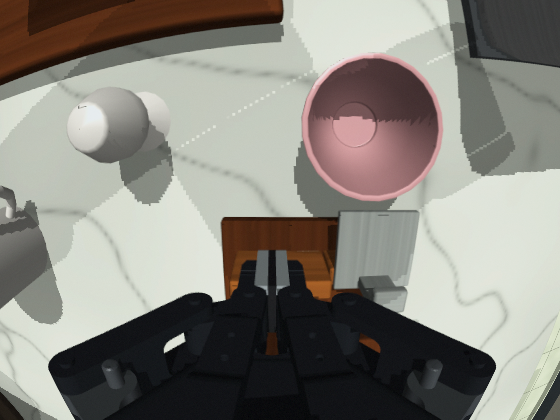

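The wrist view shows the closed fingers at (272,270), just outside the gate plate at (280,265). The ledge and keeper are at (380,255), and the sugar bowl at (372,127) is clear.

```bash
python3 -m pendant '[[0,-0.5,-2,25,0],[0,0,0,25,0],[0,0,0,15,0],[0,0,0,7,0],[0,0,0,0,0]]' | grep -E 'tcp|force'; python3 -m pendant '[[0,-10,0,0,0],[0,-8,0,0,0],[0,-8,0,0,0],[0,-6,0,0,0],[0,-6,0,0,0],[0,-6,0,0,0],[0,-6,0,0,0],[0,-6,0,0,0],[0,0,0,0,0]]' | grep -E 'tcp|force'; python3 - <<'E'
from h import *
st();snap('top')
snap('scene');
for n in ['gate_face','keeper']: print(n,mk('top',n,2),mk('scene',n,2))
E
```

```text
tcp_pos: [579.2, 346.7, 46.0]
force: [0.4, -0.3, 0.2]
grip_force: 0.0
tcp_pos: [575.0, 289.9, 46.2]
force: [-0.6, -0.3, -0.3]
grip_force: 0.0
t 43.8 tcp [575.  289.9  46.2] yaw 85.8 w 0.3 g 0.0 F [-0.6 -0.3 -0.3]
gate_face [([552.8, -57.3, 13.8], 0.72)] [([584.7, 277.1, 43.0], 0.81), ([488.6, 424.8, -1.0], 0.6)]
keeper [([645.0, 275.9, 77.3], 0.62)] [([648.8, 275.8, 74.0], 0.9), ([568.5, 34.1, 8.4], 0.39)]
```

```bash
for k in 1; do python3 -m pendant '[[0,-2,0,0,0],[0,-1,0,0,0]]' | grep -E 'tcp|force:'; python3 -m pendant '[[0,-2,0,0,0],[0,-1,0,0,0]]' | grep -E 'tcp|force:';python3 -m pendant '[[0,-1,0,0,0],[0,0,0,0,0]]' | grep -E 'tcp|force:'; done
```

```text
tcp_pos: [574.8, 288.0, 46.2]
force: [0.4, 2.9, -2.2]
grip_force: 1.5
tcp_pos: [574.7, 285.7, 46.3]
force: [-1.1, 14.8, -4.1]
grip_force: 7.6
tcp_pos: [574.6, 285.7, 46.3]
force: [1.0, 16.4, -5.1]
grip_force: 8.1
```

```bash
python3 -m pendant '[[0,10,0,0,0],[0,8,0,0,0],[0,0,0,-40,0],[0,0,0,-40,0],[0,0,0,-40,0],[0,0,0,-40,0],[0,0,0,-45,0],[0,-37,12,0,0],[0,-37,12,0,0],[0,-37,13,0,0],[0,-36,12,0,0],[0,-36,12,0,0],[0,0,12,0,0],[0,0,0,0,0],[0,0,0,0,0]]' | grep -E 'tcp|force:'; python3 - <<'E'
from h import *
st();snap('wrist','w8.png');snap('top');snap('scene')
for n in ['gate_face','keeper','loop_bar','lever_tip','lever_pivot']: print(n,[mk(c,n,1) for c in ('top','scene','wrist')])
rel([635.9,136,185],85.8)
E
```

```text
tcp_pos: [634.9, 114.3, 251.2]
force: [-0.6, -0.1, -0.3]
grip_force: 0.0
t 46.2 tcp [634.9 114.3 251.2] yaw 85.8 w -0.1 g 0.0 F [-0.6 -0.1 -0.3]
gate_face [[([581.4, 270.0, 45.1], 0.85)], [([584.2, 275.6, 41.6], 0.89)], [([580.2, 273.1, 44.3], 0.6)]]
keeper [[([645.1, 271.4, 76.0], 0.61)], [([648.7, 268.9, 73.0], 0.74)], [([642.6, 268.6, 73.5], 0.73)]]
loop_bar [[], [([636.7, 161.9, 178.5], 0.66)], [([639.4, 159.4, 179.8], 0.62)]]
lever_tip [[], [([641.7, 188.7, 147.7], 0.8)], [([639.0, 182.8, 147.4], 0.71)]]
lever_pivot [[], [([644.4, 200.1, 72.6], 0.88)], [([637.4, 199.0, 72.5], 0.68)]]
shift [22.  -1.  66.3] turn -0.0
```

View pics/w8.png

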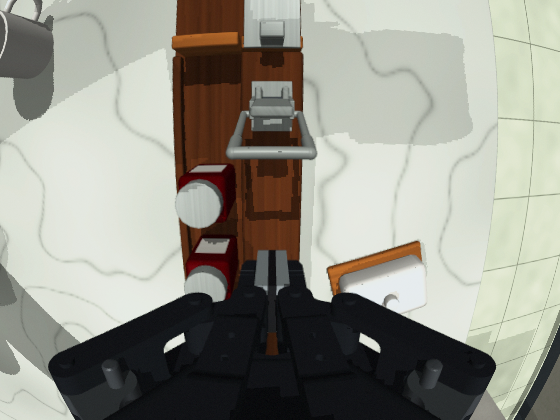

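The gate is shut. The loop's bar is at (272,153), aligned with the fingers at column 272, and the lever is behind it at (272,105). Now I'll push the bar over toward the gate.

```bash
python3 -m pendant '[[0,0,-1,30,0],[0,0,0,25,0],[0,0,0,13,0],[0,10,0,0,0],[0,10,0,0,0],[0,8,0,0,0],[0,8,0,0,0],[0,8,0,0,0],[0,8,0,0,0],[0,8,0,0,0],[0,8,0,0,0],[0,8,0,0,0]]' | grep -E 'tcp|force:'; python3 - <<'E'
from h import *
st();snap('scene');snap('wrist')
for n in ['loop_bar','lever_tip','lever_pivot']: print(n,[mk(c,n,1) for c in ('scene','wrist')])
E
```

```text
tcp_pos: [639.8, 190.5, 183.3]
force: [-0.4, -1.1, -1.5]
grip_force: 0.2
t 48.3 tcp [639.8 190.5 183.3] yaw 85.8 w -0.2 g 0.2 F [-0.4 -1.1 -1.5]
loop_bar [[([641.4, 203.7, 178.4], 0.38)], [([642.3, 205.7, 177.9], 0.89)]]
lever_tip [[([638.9, 188.2, 151.7], 0.73)], [([646.7, 268.7, 74.4], 0.66)]]
lever_pivot [[([642.8, 199.6, 75.2], 0.9)], [([638.9, 201.1, 74.1], 0.97)]]
```

```bash
python3 -m pendant '[[0,8,0,0,0],[0,8,0,0,0],[0,8,0,0,0],[0,8,0,2,0],[0,8,0,4,0],[0,8,0,5,0],[0,8,0,5,0],[0,8,0,3,0],[0,0,0,0,0]]' | grep -E 'tcp|force:'; python3 - <<'E'
from h import *
st();snap('scene');snap('wrist')
for n in ['loop_bar','lever_tip','lever_pivot']: print(n,[mk(c,n,1) for c in ('scene','wrist')])
E
```

```text
tcp_pos: [644.3, 254.7, 163.5]
force: [-0.5, 0.2, -0.5]
grip_force: 0.0
t 49.6 tcp [644.3 254.7 163.5] yaw 85.8 w -0.1 g 0.0 F [-0.5  0.2 -0.5]
loop_bar [[([645.1, 262.7, 136.7], 0.48)], [([646.1, 263.4, 139.5], 0.69)]]
lever_tip [[([640.9, 192.1, 150.3], 0.76)], [([639.6, 186.7, 148.9], 0.87)]]
lever_pivot [[([641.3, 198.6, 73.8], 0.96)], []]
```

```bash
python3 -m pendant '[[0,0,0,-30,0],[0,-20,0,-10,0],[0,-30,0,0,0],[0,-30,0,0,0],[0,-26,0,0,0],[0,0,0,0,0],[0,0,0,30,0],[0,0,0,30,0],[0,0,0,3,0],[0,10,0,0,0],[0,8,0,0,0],[0,8,0,0,0],[0,8,0,0,0],[0,8,0,0,0],[0,8,0,0,0]]' | grep -E 'tcp|force:'; python3 - <<'E'
from h import *
st();snap('scene','s9.png');snap('wrist')
for n in ['keeper','loop_bar','lever_tip','lever_pivot']: print(n,[mk(c,n,1) for c in ('scene','wrist')])
E
```

```text
tcp_pos: [640.5, 198.6, 141.7]
force: [-0.1, -1.4, -0.8]
grip_force: 0.6
t 51.5 tcp [640.5 198.6 141.7] yaw 85.8 w -0.4 g 0.6 F [-0.1 -1.4 -0.8]
keeper [[([647.7, 269.9, 72.1], 0.58)], [([643.5, 268.9, 72.4], 0.96)]]
loop_bar [[([645.2, 274.3, 58.3], 0.39)], [([648.7, 269.3, 58.3], 0.84)]]
lever_tip [[([646.3, 220.8, 148.8], 0.59)], [([640.5, 214.5, 144.0], 0.84)]]
lever_pivot [[([644.1, 200.0, 74.4], 0.89)], [([637.4, 199.9, 74.4], 0.76)]]
```

```bash
python3 -c "
import cv2;a=cv2.imread('pics/s9.png')[150:290,260:480];cv2.imwrite('pics/s9c.png',cv2.resize(a,None,fx=3,fy=3))"
```

```text
(no output)
```

View pics/s9c.png

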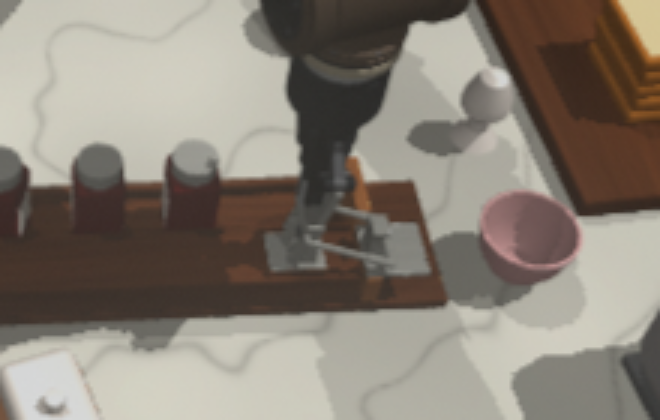

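The scene crop shows the loop lying from the lever at (310,235) down to the keeper and ledge at (390,255). I'll push the lever fully open, then look from closer.

```bash
python3 -m pendant '[[0,6,0,0,0],[0,5,0,0,0],[0,4,0,0,0],[0,0,0,0,0]]' | grep -E 'tcp|force:';  python3 -m pendant '[[0,-10,0,0,0],[0,-10,0,-20,0],[0,0,0,-30,0],[0,0,0,-10,0],[0,20,0,0,0],[0,0,0,0,0],[0,0,0,0,0]]' | grep -E 'tcp|force:'; python3 - <<'E'
from h import *
st();snap('scene');a=snap('wrist')[0:300,150:400]
cv2.imwrite('pics/w10.png',cv2.resize(a,None,fx=2,fy=2)[:,:,::-1])
for n in ['keeper','loop_bar','lever_tip','lever_pivot','gate_face']: print(n,[mk(c,n,1) for c in ('scene','wrist')])
E
```

```text
tcp_pos: [641.5, 213.5, 141.3]
force: [0.5, 0.8, 0.2]
grip_force: 0.0
tcp_pos: [641.0, 213.5, 200.1]
force: [-0.1, 0.8, -0.7]
grip_force: 0.0
t 53.1 tcp [641.  213.5 200.1] yaw 85.9 w 0.4 g 0.0 F [-0.1  0.8 -0.7]
keeper [[([645.7, 269.0, 72.6], 0.88)], [([644.1, 272.1, 75.4], 0.95)]]
loop_bar [[([645.2, 198.6, 73.2], 0.56)], [([649.7, 277.4, 57.9], 0.88)]]
lever_tip [[([642.4, 237.3, 139.9], 0.7)], [([641.5, 233.0, 140.4], 0.6)]]
lever_pivot [[([642.7, 198.8, 73.1], 0.75)], [([579.5, 277.1, 44.5], 0.74)]]
gate_face [[([586.8, 272.9, 44.1], 0.73)], [([577.6, 274.7, 44.1], 0.96)]]
```

View pics/w10.png

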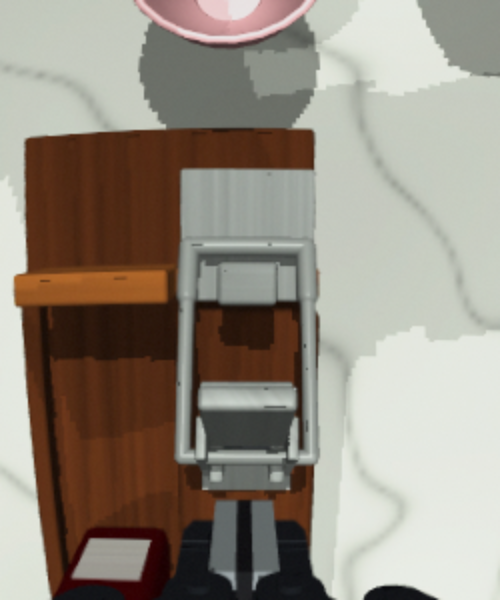

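The wrist crop shows the bar at (247,243) beyond the keeper head at (247,283) and down on the ledge. The lever is fully open at (247,410). Now I'll swing the lever back.

```bash
python3 -m pendant '[[0,30,0,0,0],[0,22,0,0,0],[0,0,0,0,0],[0,0,0,25,0],[0,0,0,25,0],[0,0,0,6,0],[0,-8,0,0,0],[0,-8,0,0,0],[0,-8,0,0,0],[0,-8,0,0,0],[0,-8,0,0,0],[0,-8,0,0,0],[0,0,0,0,0]]' | grep -E 'tcp|force:';  python3 -m pendant '[[0,-8,0,0,0],[0,-7,0,-1,0],[0,-7,0,0,0],[0,-6,0,2,0],[0,-6,0,3,0],[0,0,0,0,0]]' | grep -E 'tcp|force:'; python3 - <<'E'
from h import *
st();snap('scene')
for n in ['keeper','loop_bar','lever_tip']: print(n,[mk(c,n,1) for c in ('scene',)])
E
```

```text
tcp_pos: [641.7, 215.3, 145.3]
force: [-0.3, 0.4, 0.6]
grip_force: 0.0
tcp_pos: [639.2, 181.8, 141.0]
force: [-0.7, 1.5, -0.5]
grip_force: 0.1
t 55.6 tcp [639.2 181.8 141. ] yaw 85.8 w -0.2 g 0.1 F [-0.7  1.5 -0.5]
keeper [[([648.0, 268.0, 72.9], 0.91)]]
loop_bar [[([645.5, 268.6, 60.2], 0.59)]]
lever_tip [[([641.1, 160.4, 140.3], 0.53)]]
```

```bash
python3 -m pendant '[[0,-6,0,2,0],[0,-6,0,5,0],[0,-6,0,6,0],[0,-5,0,6,0],[0,-4,0,6,0],[0,-3,0,6,0],[0,0,0,0,0]]' | grep -E 'tcp|force:';  python3 -m pendant '[[0,-3,0,5,0],[0,-1,0,5,0],[0,0,0,4,0],[0,0,0,2,0],[0,0,0,0,0]]' | grep -E 'tcp|force:'; python3 - <<'E'
from h import *
st();snap('scene')
for n in ['keeper','loop_bar','lever_tip']: print(n,[mk(c,n,1) for c in ('scene',)])
E
```

```text
tcp_pos: [636.7, 152.2, 109.1]
force: [-0.0, -0.7, -0.3]
grip_force: 0.0
tcp_pos: [636.7, 148.9, 95.0]
force: [-1.6, -2.3, 7.2]
grip_force: 3.6
t 57.0 tcp [636.7 148.9  95. ] yaw 85.8 w -0.2 g 3.6 F [-1.6 -2.3  7.2]
keeper [[([648.0, 266.6, 72.6], 0.97)]]
loop_bar [[([487.2, 424.9, -0.7], 0.52)]]
lever_tip [[([634.0, 123.6, 74.4], 0.85)]]
```

Lever tip is at (634,124,74), i.e. flat. I'll press a little more, retract and check.

```bash
python3 -m pendant '[[0,0,0,1.5,0],[0,0,0,1.5,0],[0,0,0,0,0]]' | grep -E 'tcp|force:';  python3 -m pendant '[[0,0,0,-40,0],[0,0,0,-40,0],[0,0,0,-40,0],[0,-20,0,-20,0],[0,0,0,0,0],[0,0,0,0,0],[0,0,0,0,0]]' | grep -E 'tcp|force:'; python3 - <<'E'
from h import *
st();a=snap('wrist','w11.png');snap('scene');snap('top')
for n in ['keeper','loop_bar','lever_tip','lever_pivot','gate_face']: print(n,[mk(c,n,1) for c in ('top','scene','wrist')])
print(mk('scene','jar_a'),mk('wrist','jar_a'))
E
```

```text
tcp_pos: [636.9, 148.9, 94.5]
force: [-10.2, -3.5, 30.4]
grip_force: 14.9
tcp_pos: [634.9, 129.4, 229.8]
force: [0.3, 0.2, -0.6]
grip_force: 0.0
t 58.2 tcp [634.9 129.4 229.8] yaw 85.8 w -0.1 g 0.0 F [ 0.3  0.2 -0.6]
keeper [[([645.1, 271.2, 77.9], 0.59)], [([648.0, 270.0, 72.1], 0.67)], [([644.4, 272.0, 75.2], 0.92)]]
loop_bar [[([561.8, 28.1, 9.6], 0.67)], [([646.6, 268.6, 64.9], 0.6)], []]
lever_tip [[], [([637.8, 125.3, 76.0], 0.62)], [([633.9, 120.9, 71.8], 0.78)]]
lever_pivot [[], [([642.7, 198.1, 74.1], 0.89)], [([637.0, 202.1, 73.1], 0.93)]]
gate_face [[([581.2, 270.6, 45.9], 0.63)], [([584.6, 272.4, 43.8], 0.91)], [([579.0, 274.5, 44.5], 0.75)]]
[([521.5, 128.6, 62.3], 0.95), ([555.3, -60.7, 10.9], 0.94), ([548.5, -144.5, 10.6], 0.81), ([565.6, 33.8, 11.6], 0.69)] [([564.9, 29.3, 10.9], 0.8), ([528.4, 120.8, 64.3], 0.69)]
```

View pics/w11.png

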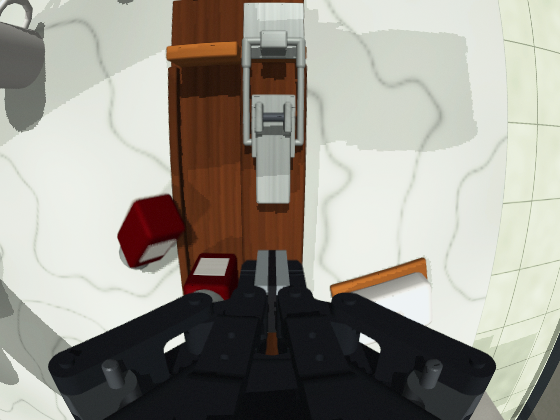

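The latch is snapped flat, with the bar under the keeper head at (272,42). The last jar was knocked over, though: it shows tilted at (150,232) near the front rail, so I'll look closer.

```bash
python3 -m pendant '[[0,0,0,-40,0],[1,-20,-25,-20,0],[1,-20,-25,0,0],[1,-20,-25,0,0],[1,-20,-25,0,0],[1,0,0,0,0],[1,0,0,0,0]]' | grep -E 'tcp|force:'; python3 - <<'E'
from h import *
st();w=snap('wrist');s=snap('scene')
print(mk('scene','jar_a'),mk('wrist','jar_a'));rects('wrist','jar_a',30);rects('scene','jar_a',30)
c=cv2.resize(s[170:270,190:410],(792,360))
d=cv2.resize(w[0:300,:],(448,240))
o=np.zeros((600,792,3),np.uint8);o[:360]=c;o[360:,:448]=d
cv2.imwrite('pics/x12.png',o[:,:,::-1])
E
```

```text
tcp_pos: [529.9, 56.4, 291.9]
force: [-0.2, 0.3, 0.1]
grip_force: 0.0
t 59.9 tcp [529.9  56.4 291.9] yaw 85.7 w 84.5 g 0.0 F [-0.2  0.3  0.1]
[([549.4, -142.5, 13.3], 0.93), ([557.2, -57.2, 9.3], 0.74), ([564.7, 33.3, 8.9], 0.69), ([488.0, 163.7, 26.2], 0.58)] [([549.1, -142.1, 10.4], 0.88), ([555.9, -56.7, 13.8], 0.78), ([563.5, 30.8, 13.8], 0.72), ([484.8, 173.5, 17.3], 0.6)]
  wrist jar_a 0.87 rc [ 553. -166.] size [107.  59.] long dir deg 86.5 n 1789
  wrist jar_a 0.86 rc [558. -78.] size [106.  63.] long dir deg 86.2 n 2583
  wrist jar_a 0.67 rc [468. 122.] size [104.  52.] long dir deg 70.5 n 3417
  wrist jar_a 0.57 rc [567.  18.] size [75. 57.] long dir deg 88.3 n 2377
  scene jar_a 0.98 rc [517. -57.] size [ 57. 110.] long dir deg 173.3 n 562
  scene jar_a 0.76 rc [ 510. -147.] size [ 51. 111.] long dir deg 175.9 n 508
  scene jar_a 0.6 rc [527.  34.] size [ 54. 114.] long dir deg 172.2 n 543
  scene jar_a 0.56 rc [472. 118.] size [102.  80.] long dir deg 70.7 n 677
```

View pics/x12.png

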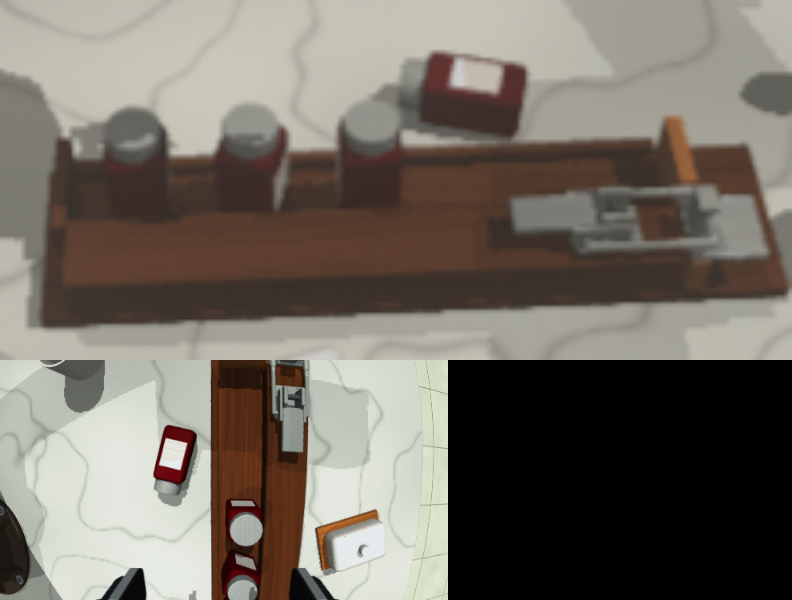

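The jar now lies on the counter just outside the rail. Its base is near (486,168) and its lid points toward −y. I'll pick it up the same way.

```bash
python3 -m pendant '[[1,0,0,0,7.55],[1,0,0,0,7.55],[1,-3.5,-26,20,0],[1,-3.5,-26,40,0],[1,-3.5,-26,40,0],[1,0,0,40,0],[1,0,0,40,0],[1,0,0,0,0],[1,0,0,0,0]]'| grep -E 'tcp|forc'; python3 - <<'E'
from h import *
st();snap('wrist');print(mk('wrist','jar_a'));rects('wrist','jar_a',30);snap('scene');print(mk('scene','jar_a'))
rel([453,72.5,22],70.6)
E
```

```text
tcp_pos: [453.0, 72.6, 111.6]
force: [1.0, 0.2, 0.5]
grip_force: 0.0
t 61.1 tcp [453.   72.6 111.6] yaw 70.7 w 85.2 g 0.0 F [1.  0.2 0.5]
[([565.3, 27.8, 14.1], 0.96), ([547.4, -145.5, 12.9], 0.83), ([552.7, -54.5, 14.7], 0.76), ([485.3, 168.1, 22.5], 0.56)]
  wrist jar_a 0.87 rc [469. 121.] size [106.  49.] long dir deg 70.5 n 11461
  wrist jar_a 0.79 rc [ 564. -103.] size [166.  46.] long dir deg 89.5 n 1113
  wrist jar_a 0.77 rc [595.  -4.] size [ 82. 158.] long dir deg 117.2 n 10512
  wrist jar_a 0.73 rc [ 555. -186.] size [ 34. 139.] long dir deg 117.6 n 1321
[([553.4, -56.7, 9.3], 0.98), ([548.2, -143.5, 14.3], 0.88), ([564.5, 33.9, 9.7], 0.86), ([483.1, 168.0, 24.3], 0.58)]
shift [-0.2 -0.6 90.8] turn 0.1
```

```bash
python3 -m pendant '[[1,0,-0.8,30,0],[1,0,0,30,0],[1,0,0,20,0],[1,0,0,10,0],[1,0,0,0,0],[0.4,0,0,0,0],[0.4,0,0,0,0],[0.4,0,0,0,0],[0.4,0,0,0,0],[0.4,0,0,0,0],[0.4,0,0,0,0],[0.4,0,0,0,0],[0.4,0,0,0,0],[0.4,0,0,-25,0],[0.4,0,0,-25,0],[0.4,0,0,-25,0],[0.4,0,0,-10,0],[0.4,0,0,0,0]]' | grep -E 'tcp|forc|wid'; python3 -m pendant '[[0.47,0,0,0,0],[0.475,0,0,0,0],[0.478,0,0,0,0],[0.478,0,0,0,0],[0.478,0,0,0,0],[0.481,0,0,0,0],[0.481,0,0,0,0],[0.483,0,0,0,0],[0.483,0,0,0,0],[0.485,0,0,0,0],[0.485,0,0,0,0],[0.486,0,0,0,0],[0.486,0,0,0,0],[0.487,0,0,0,0],[0.487,0,0,0,0]]' | grep -E 'tcp|forc|wid'; python3 - <<'E'
from h import *
st();snap('scene');print(mk('scene','jar_a')); snap('wrist');print(mk('wrist','jar_a'))
E
```

```text
tcp_pos: [452.3, 72.7, 107.4]
force: [-0.1, -0.1, -3.2]
width: 39.5
grip_force: 61.2
tcp_pos: [451.9, 72.7, 106.3]
force: [-0.8, -0.2, -3.7]
width: 41.6
grip_force: 7.3
t 64.7 tcp [451.9  72.7 106.3] yaw 70.7 w 41.6 g 7.3 F [-0.8 -0.2 -3.7]
[([546.4, -143.3, 11.4], 0.76), ([555.3, -55.1, 7.5], 0.73), ([561.8, 30.6, 9.2], 0.68), ([463.6, 104.7, 15.7], 0.63)]
[([563.0, 28.4, 14.9], 0.9), ([465.9, 107.7, 12.1], 0.81), ([555.6, -53.8, 12.8], 0.58)]
```

```bash
python3 -m pendant '[[0.488,0,0,0,0],[0.488,0,0,0,0],[0.4,0,0,0,0],[0.4,0,0,0,0],[0.4,0,0,0,0],[0.4,0,0,2.5,0],[0.4,0,0,2,0]]' | grep -E 'tcp|forc|wid'; python3 - <<'E'
from h import *
snap('wrist');print(mk('wrist','jar_a'));snap('scene');print(mk('scene','jar_a'))
E
```

```text
tcp_pos: [451.9, 72.7, 101.7]
force: [0.4, -0.4, 1.4]
width: 40.2
grip_force: 61.1
[([562.6, 29.2, 14.1], 0.94), ([551.9, -52.3, 14.9], 0.76)]
[([565.3, 33.1, 13.3], 0.88), ([549.0, -144.9, 12.8], 0.88), ([459.6, 100.3, 8.9], 0.85), ([552.4, -60.5, 9.5], 0.75)]
```

```bash
python3 -m pendant '[[0.48,0,0,0,0],[0.487,0,0,0,0],[0.489,0,0,0,0],[0.489,0,0,0,0],[0.5,0,0,0,0],[0.5,0,0,0,0],[0.6,0,0,0,0],[0.6,0,0,0,0],[0.6,0,0,0,0]]' | grep -E 'tcp|forc|wid'; python3 - <<'E'
from h import *
st();snap('scene');print(mk('scene','jar_a')); snap('wrist');print(mk('wrist','jar_a'))
E
```

```text
tcp_pos: [451.9, 72.7, 101.9]
force: [0.0, -0.0, 0.1]
width: 51.5
grip_force: 0.0
t 66.7 tcp [451.9  72.7 101.9] yaw 70.7 w 51.5 g 0.0 F [ 0.  -0.   0.1]
[([549.3, -144.0, 10.6], 0.92), ([556.1, -57.1, 8.2], 0.87), ([565.1, 33.0, 9.3], 0.76), ([455.1, 89.0, 3.8], 0.6), ([582.5, 273.9, 43.2], 0.2)]
[([554.6, -54.6, 15.1], 0.93), ([458.1, 90.5, -5.3], 0.71), ([564.6, 29.2, 13.2], 0.7), ([631.0, 121.5, 70.7], 0.69)]
```

```bash
python3 -m pendant '[[0.6,10,-0.4,1,0],[0.6,10,-0.4,0,0],[0.6,0,0,0,0],[0.4,0,0,0,0],[0.4,0,0,0,0],[0.4,0,0,0,0],[0.4,0,0,0,0]]' | grep -E 'tcp|forc|wid'; python3 -m pendant '[[0.4,0,0,-25,0],[0.4,0,0,-25,0],[0.4,0,0,-25,-7.5],[0.4,0,0,0,-7.6],[0.4,8,27,0,0],[0.4,8,27,0,0],[0.4,8,27,0,0],[0.4,9,28,0,0],[0.4,0,0,0,0],[0.4,0,0,0,0]]' | grep -E 'forc|wid'; python3 - <<'E'
from h import *
st();snap('scene');print(mk('scene','jar_a')); snap('wrist');print(mk('wrist','jar_a'))
rel([569.2,115.8,113],85.8)
E
```

```text
tcp_pos: [457.9, 92.0, 101.2]
force: [-0.8, 2.4, 5.5]
width: 39.7
grip_force: 59.6
force: [-0.1, -0.4, -2.5]
width: 39.4
grip_force: 62.3
t 68.5 tcp [568.5 116.7 175. ] yaw 85.8 w 39.4 g 62.3 F [-0.1 -0.4 -2.5]
[([546.8, -143.2, 15.3], 0.94), ([562.7, 33.9, 9.6], 0.85), ([554.2, -59.9, 7.7], 0.74), ([568.7, 112.5, 77.7], 0.58), ([502.9, -479.3, -0.9], 0.51)]
[([570.5, 114.9, 75.0], 0.83), ([634.4, 120.6, 72.0], 0.16)]
shift [-0.7  1.1 62.8] turn -0.0
```

```bash
python3 -m pendant '[[0.4,-0.5,0.3,25,0],[0.4,0,0,20,0],[0.4,0,0,13,0],[0.4,0,0,3,0],[0.4,0,0,1,0],[0.4,0,0,0.5,0],[0.4,0,0,0,0]]' | grep -E 'tcp|forc';  python3 -m pendant '[[0.48,0,0,0,0],[0.487,0,0,0,0],[0.55,0,0,0,0],[0.6,0,0,0,0],[0.6,0,0,0,0],[0.6,0,0,-30,0],[0.6,0,0,-30,0],[0.6,0,0,-30,0],[0.6,-10,-30,-30,0],[0.6,-10,-30,-20,0],[0.6,-10,-30,-10,0],[0.6,-10,-20,0,0],[0.6,0,0,0,0],[0.6,0,0,0,0],[0.6,0,0,0,0]]' | grep -E 'tcp|forc'; python3 - <<'E'
from h import *
st();snap('wrist','w13.png');print(mk('wrist','jar_a')); snap('scene');print(mk('scene','jar_a'));snap('top')
for n in ['gate_face','keeper','loop_bar','lever_tip','lever_pivot']: print(n,[mk(c,n,1) for c in ('top','scene','wrist')])
E
```

```text
tcp_pos: [569.4, 116.3, 114.1]
force: [0.1, 1.2, -3.8]
grip_force: 62.5
tcp_pos: [457.3, 84.6, 263.3]
force: [0.8, -0.0, 0.2]
grip_force: 0.0
t 71.0 tcp [457.3  84.6 263.3] yaw 85.8 w 51.3 g 0.0 F [ 0.8 -0.   0.2]
[([569.4, 116.1, 9.8], 0.78), ([557.5, 30.3, 0.6], 0.61), ([556.5, -53.5, 12.1], 0.59), ([547.6, -141.7, 13.7], 0.58)]
[([554.0, -57.5, 10.5], 0.96), ([547.7, -142.1, 11.3], 0.83), ([563.2, 33.5, 7.4], 0.75), ([572.1, 112.7, 16.0], 0.62)]
gate_face [[([581.6, 273.0, 46.5], 0.66)], [([586.2, 272.8, 42.3], 0.76)], [([577.4, 276.7, 46.0], 0.72)]]
keeper [[([646.1, 271.2, 78.5], 0.77)], [([649.9, 266.6, 74.9], 0.77)], [([643.9, 269.8, 72.6], 0.55)]]
loop_bar [[([648.5, 271.0, 62.8], 0.49)], [([644.7, 268.4, 62.3], 0.43)], [([645.6, 267.6, 65.8], 0.77)]]
lever_tip [[([635.7, 126.6, 75.3], 0.89)], [([638.0, 126.8, 76.1], 0.58)], [([630.8, 121.3, 74.1], 0.85)]]
lever_pivot [[([640.1, 200.1, 73.5], 0.95)], [([640.6, 200.4, 73.8], 0.97)], [([638.8, 202.1, 77.3], 0.63)]]
```

View pics/w13.png

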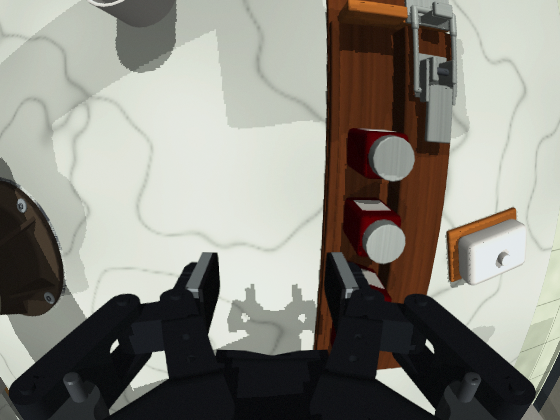

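The wrist view shows the jars upright in the lane at (380,155), (375,230) and (370,285), the lever flat at (440,95) and the gate shut. The other two cameras agree, so I'm handing in.

```bash
python3 -c "
from bench import job_done
print(job_done())"
```

```text
the job is handed in; nothing more can be done
None
```

I handed the job in with all four jars (the three tipped ones plus jar_n) upright in the lane, the gate shut, the loop behind the keeper and the lever flat. One jar I had already placed got knocked out of the lane during the lever step, so I stood it back in after latching. No verdict came back from the hand-in.

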